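Load the label winder with keyed spools

ROBOT

A 7-joint arm with a two-finger parallel gripper is mounted at the origin on the work surface. World frame = base frame: x ahead of the robot, y to its left, z up, the work surface at z = 0. Lengths are in m, angles in rad, forces in N, time in s.
With the tool pointing down it reaches from about 0.4 to 0.85 m from the base axis. Payload 4.5 kg.
Tool frame: the origin (TCP) lies on the centre line of the jaws, within the pads' length; the fingertips stand 11 mm ahead of it and the grasp point (between the pads) lies 8 mm behind it; z points along the fingers, y is the line along which they close (so a half turn about z gives the same grasp; the last joint's range is limited). The gripper opens to 88 mm and grips with 3 to 60 N. Pads are 18 mm wide; open, the fingers measure 123 mm over their backs; the gripper's body (75 mm by 187 mm) begins 45 mm behind the grasp point.
Start: joints at [1.289, 0.689, -0.195, 1.565, 0.157, 0.902, -0.215], TCP at [0.194, -0.594, 0.25] pointing down, gripper open.
Joint ranges: [-3.01, 3.01], [-0.46, 2.08], [-1.47, 1.51], [0.13, 2.56], [-1, 4.14], [0.04, 2.09], [-2.66, 2.66]. Speed limits (rad/s): [2.57, 2.57, 3.14, 3.14, 3.14, 3.14, 3.14].

INTERFACE

Orientations are given as a unit quaternion [x, y, z, w].
In Python, from plant import * gives the robot as it stands. The module is installed in compiled form; this text tells all that it offers.
- The arm moves only by the tool send_rows, never from a script. Its argument "motion" is a list of rows, each an object of numbers: "x", "y", "z": the shift along the tool's x, y, z in cm; "rx", "ry", "rz": the turn, a rotation vector about the tool's x, y, z in rad; "jaw": the finger opening in cm, from 0 to 8.81. In form: [{"x": .., "y": .., "z": .., "rx": .., "ry": .., "rz": .., "jaw": ..}, ...]. A call has exactly 5 rows; each row shifts and turns the commanded pose from where the row before left it, along the tool's axes as they then stand; what a row does not reach is not made up. A row lasts 1/10 s, in which the tool goes at most 50 mm and 8.59 degrees, less where a joint would pass 70% of its speed; a pose out of reach is approached as far as the arm can. A call is refused whole if a number of a shift passes 5 or a number of a turn 0.15, either way. A call with a gripper value outside its range is refused whole. The fingers move at their own pace and stop on an object; "grip_force" is the grip in N (left out, the last holds). Time passes only in rows, so rows that do not move let the fingers close, or fill a call up. It gives the time, the measured TCP pose, the force, the opening and the grip force at its end, in the units of the state.
- get_state(): the state, without advancing time (a new reading comes with each control period).
- snapshot(name): name is "side" or "top" or "wrist"; returns a dict with "img" (480x640x3 uint8, red, green, blue), "vertical_fov" (degrees; the focal length in pixels is half the picture's height over the tangent of half this angle, whatever the lens; pixels are square), "cx", "cy" (the principal point, pixels), "extrinsics" (4x4, takes a point from camera to world coordinates). Camera axes: x right, y up, looking along -z (the intrinsics and any distortion apply to the point x, -y, -z); pixel columns grow to the right and rows downward; lengths in m; the calibration is good to about 2 mm. A picture is of the moment at which its call begins. There is no depth.
- finish_job(): hands the job in; it is judged then, once.
The state is a dict: "clock": time; "q": joint angles; "qd": joint speeds; "joint_torque": joint torques, N m; "tool_pos": TCP position; "eef_rot": TCP orientation; "contact_force": force on the tool from outside, world axes, zero at the start; "moment": the same for the moment, N m; "opening": opening from 0.0 (shut) to 1.0 (fully open); "finger_force": force on a finger pad.
Only numpy, scipy, OpenCV 4.12 (cv2) and the standard library are available. Lean on these libraries where they do the work, as an engineer would, in place of code of your own. Each camera call takes 0.05 s, during which the arm holds its last target. There are 200 camera calls.

TASK

Get the label winder ready: first swing its tension lever back, away from you, to its stop, then pull the supply drawer fully out to its stop. Put every spool from the drawer on a spindle of its own, flange down, turning each until its tab drops into the keyway and it sits fully home; only when they are all on, stand the lever upright and push the drawer fully shut. Leave the bottle, the tin, the mug, the stapler and the eraser where they are.

Things in the scene. Friction and masses are not known exactly. Their poses are not given: they have to be found in the camera images.
- spool0_center (a point): keyed white spool, flange down, 28 mm tall: flange 76 mm across, 5 mm thick; eight-sided hub 50 mm across flats, flats facing x and every 45 deg (grip across two). Bore 37 mm, with a full-height inward tab 8 mm wide, inner face 12.5 mm from the axis; a rim lug (14 mm wide, to 46 mm) points the same way. Point: on the axis, 14 mm over the underside; x to tab and lug, z up. Starts in the drawer
- spool1_center (a point): a second or third spool, exactly like spool0 in shape, frame and point; starts in the drawer beside it; any of the three may be absent
- spool2_center (a point): a second or third spool, exactly like spool0 in shape, frame and point; starts in the drawer beside it; any of the three may be absent
- seat0 (a point): on spindle 0's axis, on the seat (black disc 72 mm across, 34 mm over the table) where a spool's underside rests when home; z up, x to the keyway. Shaft 34 mm across to 20 mm over the seat, its keyway 11 mm wide, cut to 11 mm from the axis (white line on the disc beside it); above it a nose 22 mm across, tip tapered, to 35 mm over the seat. A spool out of line hangs on the shoulder, 20 mm too high
- seat1 (a point): the seat of spindle 1, exactly like seat0's; its keyway faces its own way, along x of this frame
- seat2 (a point): the seat of spindle 2, exactly like seat0's; its keyway faces its own way, along x of this frame
- lever (a joint): angle of the winder's tension lever: 0 is upright, positive leans back towards +x of the winder (away from the robot) with the stop at 0.8 rad, negative leans towards the robot (stop at -0.6). It stays where it is left (friction, about 1 N at the knob).
- lever_knob (a point): centre of the black barrel knob (26 mm across, 30 mm long along the hinge axis, flat ends) on the end of the lever's 10 mm steel rod; 90 mm from the hinge axis.
- lever_hinge (a point): point on the lever's hinge axis below the knob, 48 mm above the table, in a black block on the winder. y is along the hinge axis, x is the direction in which the lever leans at positive angles, z up. The same x and y are those of the winder: a grey base 250 x 235 x 28 mm; its rear edge lies 110 mm in +x from here.
- drawer (a joint): how far the drawer is pulled out of the cabinet: 0 shut, 0.16 m at its stop. It slides with about 1.5 N of friction and stays where it is left.
- drawer_handle (a point): middle of the drawer's bar handle, 10 mm thick, 110 mm long along y, 45 mm in front of the drawer front, 57 mm over the table; it pulls out along -x. Cabinet 380 wide, 250 deep, 85 mm tall. Drawer floor 20 mm over the table; the compartment is 130 x 336 mm inside, its centre 122 mm in +x from here; side walls rise 24 mm over the floor, the front's top is 73 mm over the table.
- water: bystander: the water bottle, 64 mm across, 200 mm tall, at the left or right side; origin at the centre of its underside.
- mug: bystander: a white mug, 80 mm across, 90 mm tall, standing behind the winder; origin at the centre of its underside.
- stapler: bystander: a stapler, 130 mm long, lying on top of the cabinet; origin at the centre of its underside.
- eraser: bystander: a whiteboard eraser, 50 x 100 x 32 mm, lying in front of the robot; origin at the centre of its underside.
- pentin: bystander: an aluminium tin, 70 mm across, 100 mm tall, at the left or right side; origin at the centre of its underside.

How it is judged:
On the way, in this order (a step that is already met when the one before it is completed fails the run):
1. the lever is swung back to its stop (value of joint lever above 0.68 rad), for 0.2 s.
2. the drawer is pulled out to its stop (value of joint drawer above 0.15 m), for 0.2 s.
3. every spool is home on a spindle, while the lever is still back (((horizontal distance between spool0_center and seat0 below 0.005 m and z of spool0_center in the frame of seat0 between 0.01 and 0.018 m and angle between spool0_center's own z axis and vertical below 0.1 rad) or (horizontal distance between spool0_center and seat1 below 0.005 m and z of spool0_center in the frame of seat1 between 0.01 and 0.018 m and angle between spool0_center's own z axis and vertical below 0.1 rad) or (horizontal distance between spool0_center and seat2 below 0.005 m and z of spool0_center in the frame of seat2 between 0.01 and 0.018 m and angle between spool0_center's own z axis and vertical below 0.1 rad)) and ((horizontal distance between spool1_center and seat0 below 0.005 m and z of spool1_center in the frame of seat0 between 0.01 and 0.018 m and angle between spool1_center's own z axis and vertical below 0.1 rad) or (horizontal distance between spool1_center and seat1 below 0.005 m and z of spool1_center in the frame of seat1 between 0.01 and 0.018 m and angle between spool1_center's own z axis and vertical below 0.1 rad) or (horizontal distance between spool1_center and seat2 below 0.005 m and z of spool1_center in the frame of seat2 between 0.01 and 0.018 m and angle between spool1_center's own z axis and vertical below 0.1 rad)) and ((horizontal distance between spool2_center and seat0 below 0.005 m and z of spool2_center in the frame of seat0 between 0.01 and 0.018 m and angle between spool2_center's own z axis and vertical below 0.1 rad) or (horizontal distance between spool2_center and seat1 below 0.005 m and z of spool2_center in the frame of seat1 between 0.01 and 0.018 m and angle between spool2_center's own z axis and vertical below 0.1 rad) or (horizontal distance between spool2_center and seat2 below 0.005 m and z of spool2_center in the frame of seat2 between 0.01 and 0.018 m and angle between spool2_center's own z axis and vertical below 0.1 rad)) and value of joint lever above 0.6 rad), for 0.2 s.
At the end, for the whole second after the job is handed in: every spool that is present sits flat and fully home on a spindle (centre within 5 mm of the spindle's axis, within 4 mm of its seated height), at rest; the lever is upright within 0.12 rad; the drawer is shut to within 12 mm (((horizontal distance between spool0_center and seat0 below 0.005 m and z of spool0_center in the frame of seat0 between 0.01 and 0.018 m and angle between spool0_center's own z axis and vertical below 0.1 rad) or (horizontal distance between spool0_center and seat1 below 0.005 m and z of spool0_center in the frame of seat1 between 0.01 and 0.018 m and angle between spool0_center's own z axis and vertical below 0.1 rad) or (horizontal distance between spool0_center and seat2 below 0.005 m and z of spool0_center in the frame of seat2 between 0.01 and 0.018 m and angle between spool0_center's own z axis and vertical below 0.1 rad)) and ((horizontal distance between spool1_center and seat0 below 0.005 m and z of spool1_center in the frame of seat0 between 0.01 and 0.018 m and angle between spool1_center's own z axis and vertical below 0.1 rad) or (horizontal distance between spool1_center and seat1 below 0.005 m and z of spool1_center in the frame of seat1 between 0.01 and 0.018 m and angle between spool1_center's own z axis and vertical below 0.1 rad) or (horizontal distance between spool1_center and seat2 below 0.005 m and z of spool1_center in the frame of seat2 between 0.01 and 0.018 m and angle between spool1_center's own z axis and vertical below 0.1 rad)) and ((horizontal distance between spool2_center and seat0 below 0.005 m and z of spool2_center in the frame of seat0 between 0.01 and 0.018 m and angle between spool2_center's own z axis and vertical below 0.1 rad) or (horizontal distance between spool2_center and seat1 below 0.005 m and z of spool2_center in the frame of seat1 between 0.01 and 0.018 m and angle between spool2_center's own z axis and vertical below 0.1 rad) or (horizontal distance between spool2_center and seat2 below 0.005 m and z of spool2_center in the frame of seat2 between 0.01 and 0.018 m and angle between spool2_center's own z axis and vertical below 0.1 rad)) and linear speed of each of spool0, spool1, spool2 below 0.02 m/s and value of joint lever between -0.12 and 0.12 rad and value of joint drawer below 0.012 m); the robot touches nothing.
It fails at once if a bystander is disturbed (moved more than 40 mm) (distance of any of water, mug, stapler, eraser, pentin from where it was at the start of the episode above 0.04 m).
Of spool0, spool1, spool2 only 2 to 3 are there at a start; the rules pass over those that are not, and their reading is None.
At some moment in a run one of spool0, spool1, spool2 may be knocked a few centimetres aside while the robot is not near it.
Once in a run the grip may slacken for a moment while it holds something.
It also fails if it takes over 208 s, if anything falls off the work surface, if the arm or the gripper's body presses on something with over 40 N, if the wrist force passes 120 N, or if a joint passes its speed limit or range.

## Working session

There is one attempt and no reset: what is moved stays moved. The work goes in short steps, Python scripts to look and compute and a tool call to move; the robot and the scene stay as the last step left them, time stands still between calls to the robot, and variables do not carry over. Pictures are saved under pics/ and viewed, at most 14 in all, crops included, and the job is handed in when it is done.

Besides the shell and the picture viewer there is one more tool, called after "Emit:" as a command line: name --argument value ..., lists and objects as JSON in quotes. send_rows: Moves the arm, as the interface text tells. Its arguments: {"type":"object","properties":{"motion":{"type":"array"},"grip_force":{"type":"number"}},"required":["motion"]}

```bash
mkdir -p pics
cat > h.py <<'E'
from plant import *
import numpy as np, cv2
from scipy.spatial.transform import Rotation as R
def snap(n,f):
    s=snapshot(n); np.savez('pics/'+f+'.npz',**{k:v for k,v in s.items()}); cv2.imwrite('pics/'+f+'.png',s['img'][:,:,::-1]); return s
def load(f): return np.load('pics/'+f+'.npz',allow_pickle=True)
def px2w(s,u,v,z):
    f=240/np.tan(np.radians(float(s['vertical_fov']))/2); E=np.array(s['extrinsics'])
    d=E[:3,:3]@np.array([(u-float(s['cx']))/f,-(v-float(s['cy']))/f,-1]); o=E[:3,3]
    return o+d*(z-o[2])/d[2]
def w2px(s,p):
    f=240/np.tan(np.radians(float(s['vertical_fov']))/2); E=np.array(s['extrinsics'])
    c=E[:3,:3].T@(np.array(p)-E[:3,3]); return float(s['cx'])-f*c[0]/c[2], float(s['cy'])+f*c[1]/c[2]
E
python3 - <<'E'
from h import *
for n in('top','side'):
    s=snap(n,n+'0'); print(n,[k for k in s],s['vertical_fov'],s['cx'],s['cy'],np.round(s['extrinsics'],3).tolist(),[ (k,s[k]) for k in s if k not in('img','extrinsics')])
print(get_state())
E
```

```text
top ['img', 'vertical_fov', 'cx', 'cy', 'extrinsics'] 52.88928202337838 323.93509851129795 236.76165051476363 [[0.025, 0.993, -0.118, 0.419], [-0.999, 0.028, 0.028, 0.01], [0.031, 0.117, 0.993, 1.397], [0.0, 0.0, 0.0, 1.0]] [('vertical_fov', 52.88928202337838), ('cx', 323.93509851129795), ('cy', 236.76165051476363)]
side ['img', 'vertical_fov', 'cx', 'cy', 'extrinsics'] 51.11076332831745 319.3476717203646 247.58903702689165 [[-0.969, 0.135, -0.209, 0.253], [-0.249, -0.519, 0.818, 1.15], [0.002, 0.844, 0.536, 0.884], [0.0, 0.0, 0.0, 1.0]] [('vertical_fov', 51.11076332831745), ('cx', 319.3476717203646), ('cy', 247.58903702689165)]
{'clock': 0.1, 'q': array([ 1.28879559,  0.6898944 , -0.1945026 ,  1.56626431,  0.15731606,
        0.90248094, -0.21510672]), 'qd': array([ 0.0005841 , -0.00072382, -0.00017306, -0.0032364 ,  0.00046515,
       -0.00011518, -0.0023348 ]), 'joint_torque': array([-2.48964418e-03, -5.28503323e+01, -1.27157271e+00, -1.53835666e+01,
       -5.26488782e-02,  2.01349707e-03,  4.40550423e-05]), 'tool_pos': array([ 0.19388538, -0.59358018,  0.24898686]), 'eef_rot': array([ 9.87553849e-01,  1.57279084e-01, -2.00544718e-04, -8.03221557e-04]), 'contact_force': array([-0.08238806,  0.14364875, -0.80209303]), 'moment': array([0.02888975, 0.00915681, 0.06175436]), 'finger_force': 0.0, 'opening': 1.0025839821607114}
```

View pics/top0.png

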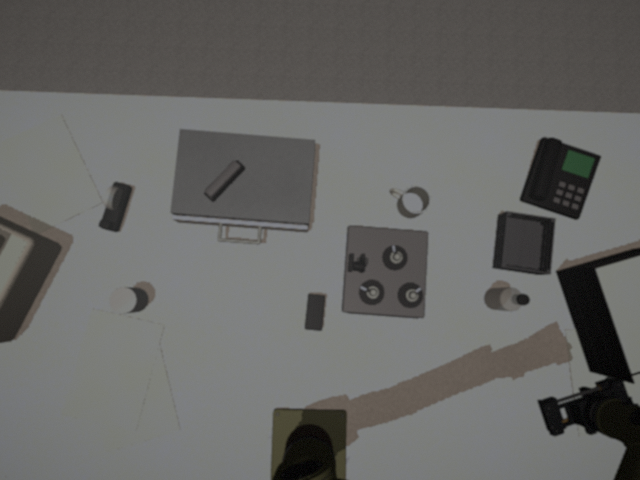

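View pics/side0.png

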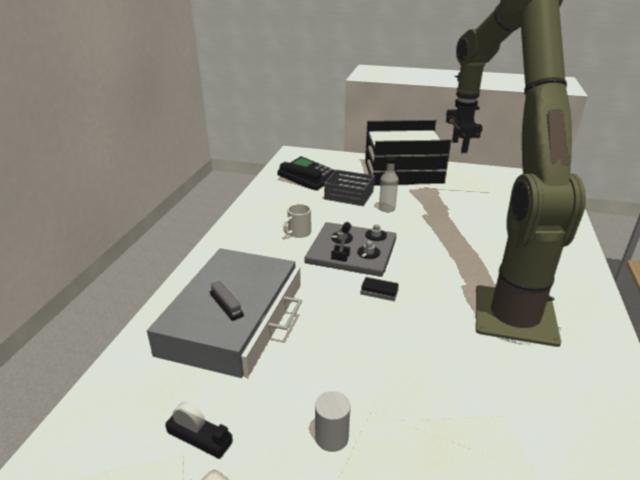

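Run:
```python
from h import *
s=load('top0'); im=cv2.convertScaleAbs(s['img'][:,:,::-1],alpha=1.8)
a=cv2.resize(im[215:330,335:440],None,fx=5,fy=5,interpolation=cv2.INTER_CUBIC)
t=load('side0')['img'][:,:,::-1]
b=cv2.resize(t[210:290,295:405],None,fx=2.5,fy=2.5,interpolation=cv2.INTER_CUBIC)
o=np.zeros((575,800,3),np.uint8); o[:,:525]=a; o[:200,525:800]=b
cv2.imwrite('pics/c1.png',o)
for nm,u,v,z in [('base TL',347,226,.028),('base TR',428,231,.028),('base BL',342,313,.028),('base BR',424,318,.028),('cab TL',181,130,.085),('cab TR',315,140,.085),('cab BL',173,215,.085),('cab BR',308,225,.085),('handleL',220,240,.057),('handleR',267,242,.057),('eraser',315,311,.03),('sp',396,256,.069),('sp',372,292,.069),('sp',410,294,.069),('stapler',224,180,.1),('mug',411,202,.09)]:
    print(nm,np.round(px2w(s,u,v,z),3))
```

```text
base TL [ 0.615 -0.094  0.028]
base TR [ 0.607 -0.328  0.028]
base BL [ 0.368 -0.085  0.028]
base BR [ 0.359 -0.317  0.028]
cab TL [0.863 0.378 0.085]
cab TR [0.847 0.005 0.085]
cab BL [0.623 0.386 0.085]
cab BR [0.606 0.017 0.085]
handleL [0.561 0.26  0.057]
handleR [0.559 0.13  0.057]
eraser [ 0.372 -0.009  0.03 ]
sp [ 0.529 -0.229  0.069]
sp [ 0.428 -0.163  0.069]
sp [ 0.425 -0.268  0.069]
stapler [0.721 0.25  0.1  ]
mug [ 0.678 -0.266  0.09 ]
```

View pics/c1.png

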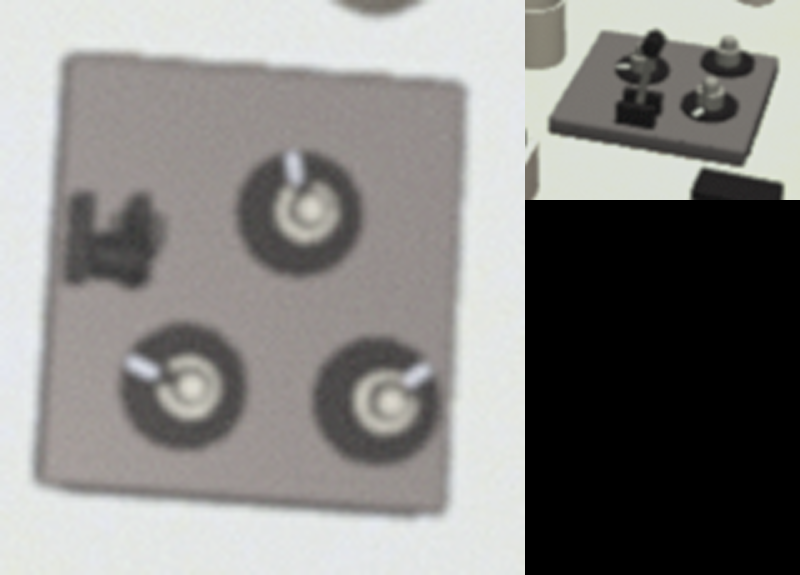

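```bash
cat >> h.py <<'E'
def ray(s,u,v):
    p=px2w(s,u,v,0.); o=np.array(s['extrinsics'])[:3,3]; d=p-o; return o,d/np.linalg.norm(d)
def tri(*obs):
    A=np.zeros((3,3)); b=np.zeros(3)
    for s,u,v in obs:
        o,d=ray(s,u,v); M=np.eye(3)-np.outer(d,d); A+=M; b+=M@o
    return np.linalg.solve(A,b)
def st():
    g=get_state(); r=R.from_quat(g['eef_rot']); X=r.as_matrix()
    print('t',round(g['clock'],2),'p',np.round(g['tool_pos'],4),'yaw',round(np.arctan2(X[1,0],X[0,0]),4),'tilt',np.round(X[:2,2],3),'F',np.round(g['contact_force'],1),'op',round(g['opening']*8.81,2),'ff',round(g['finger_force'],1),'q',np.round(g['q'],2)); return g
def go(x,y,z,yaw):
    """tool-frame cm deltas to a world TCP target; turn done first, then shift in turned frame"""
    g=st(); X=R.from_quat(g['eef_rot'])
    T=R.from_matrix(np.array([[np.cos(yaw),np.sin(yaw),0],[np.sin(yaw),-np.cos(yaw),0],[0,0,-1]]))
    rv=(X.inv()*T).as_rotvec(); d=(np.array([x,y,z])-g['tool_pos'])*100
    print('turn',np.round(rv,3),'shift after turn',np.round(T.inv().apply(d),2),'shift in current axes',np.round(X.inv().apply(d),2))
E
python3 - <<'E'
from h import *
s=load('top0');t=load('side0')
print('knob tri',tri((s,335+140/5,215+238/5),(t,345.8,226.8)))
print('block',px2w(s,335+90/5,215+240/5,.048),px2w(t,295+(638-525)/2.5,210+103/2.5,.048))
print('knob px if upright at hinge', [w2px(c,[.50,-.125,.138]) for c in(s,t)])
for (a,b) in ((300,212),(184,386),(376,400)): print('seat',px2w(s,335+a/5,215+b/5,.034))
go(.40,-.30,.30,0)
E
```

```text
knob tri [ 0.50115683 -0.1308462   0.13186147]
block [ 0.50768785 -0.11160106  0.048     ] [ 0.51162581 -0.12280254  0.048     ]
knob px if upright at hinge [(np.float64(361.17660763321965), np.float64(263.8935503266523)), (np.float64(344.90054521873355), np.float64(225.93059063275854))]
seat [ 0.52774457 -0.23225222  0.034     ]
seat [ 0.42778083 -0.16735341  0.034     ]
seat [ 0.42264135 -0.27611615  0.034     ]
t 0.1 p [ 0.1939 -0.5936  0.249 ] yaw 0.3159 tilt [-0.001  0.002] F [-0.1  0.1 -0.8] op 8.83 ff 0.0 q [ 1.29  0.69 -0.19  1.57  0.16  0.9  -0.22]
turn [-0.002  0.     0.316] shift after turn [ 20.61 -29.36  -5.1 ] shift in current axes [ 28.71 -21.51  -5.07]
```

Emit:
send_rows --motion '[{"z":-1,"rz":0.063,"jaw":0},{"z":-1,"rz":0.063,"jaw":0},{"z":-1,"rz":0.063,"jaw":0},{"z":-1,"rz":0.063,"jaw":0},{"z":-1,"rz":0.064,"jaw":0}]'

```text
schema error: expected keys x, y, z, rx, ry, rz, jaw
```

Emit:
send_rows --motion '[{"x":2,"y":-3,"jaw":0},{"x":2,"y":-3,"jaw":0},{"x":2,"y":-3,"jaw":0},{"x":2,"y":-3,"jaw":0},{"x":2,"y":-3,"jaw":0}]'

```text
schema error: expected keys x, y, z, rx, ry, rz, jaw
```

Emit:
send_rows --motion '[{"x":2,"y":-3,"jaw":0},{"x":2,"y":-3,"jaw":0},{"x":2,"y":-3,"jaw":0},{"x":2,"y":-3,"jaw":0},{"x":2,"y":-3,"jaw":0}]'

```text
schema error: expected keys x, y, z, rx, ry, rz, jaw
```

Emit:
send_rows --motion '[{"x":0,"y":0,"z":-1,"rx":0,"ry":0,"rz":0.063,"jaw":0},{"x":0,"y":0,"z":-1,"rx":0,"ry":0,"rz":0.063,"jaw":0},{"x":0,"y":0,"z":-1,"rx":0,"ry":0,"rz":0.063,"jaw":0},{"x":0,"y":0,"z":-1,"rx":0,"ry":0,"rz":0.063,"jaw":0},{"x":0,"y":0,"z":-1,"rx":0,"ry":0,"rz":0.064,"jaw":0}]'

```text
clock: 0.6
tool_pos: [0.194, -0.5937, 0.2996]
eef_rot: [1.0, -0.001, -0.0, -0.001]
contact_force: [0.1, 0.7, -0.1]
opening: 0.568
finger_force: 0.0
```

Emit:
send_rows --motion '[{"x":2,"y":-3,"z":0,"rx":0,"ry":0,"rz":0,"jaw":0},{"x":2,"y":-3,"z":0,"rx":0,"ry":0,"rz":0,"jaw":0},{"x":2,"y":-3,"z":0,"rx":0,"ry":0,"rz":0,"jaw":0},{"x":2,"y":-3,"z":0,"rx":0,"ry":0,"rz":0,"jaw":0},{"x":2,"y":-3,"z":0,"rx":0,"ry":0,"rz":0,"jaw":0}]'

```text
clock: 1.1
tool_pos: [0.2946, -0.4426, 0.2994]
eef_rot: [1.0, -0.0, -0.0, -0.0]
contact_force: [0.1, 0.1, -1.2]
opening: 0.119
finger_force: 0.0
```

Emit:
send_rows --motion '[{"x":2,"y":-3,"z":0,"rx":0,"ry":0,"rz":0,"jaw":0},{"x":2,"y":-3,"z":0,"rx":0,"ry":0,"rz":0,"jaw":0},{"x":2,"y":-3,"z":0,"rx":0,"ry":0,"rz":0,"jaw":0},{"x":2,"y":-3,"z":0,"rx":0,"ry":0,"rz":0,"jaw":0},{"x":2,"y":-3,"z":0,"rx":0,"ry":0,"rz":0,"jaw":0}]'

```text
clock: 1.6
tool_pos: [0.3946, -0.2927, 0.2995]
eef_rot: [1.0, -0.0, -0.0, -0.0]
contact_force: [0.2, 0.0, 0.9]
opening: 0.006
finger_force: 0.0
```

Run:
```python
from h import *
s=snap('wrist','w1'); print(s['vertical_fov'],s['cx'],s['cy'],np.round(s['extrinsics'],3).tolist())
```

```text
64.95989520860059 317.39976706855515 241.19536098577686 [[-0.001, 0.961, 0.275, 0.465], [-1.0, -0.001, -0.001, -0.293], [-0.0, -0.275, 0.961, 0.435], [0.0, 0.0, 0.0, 1.0]]
```

View pics/w1.png

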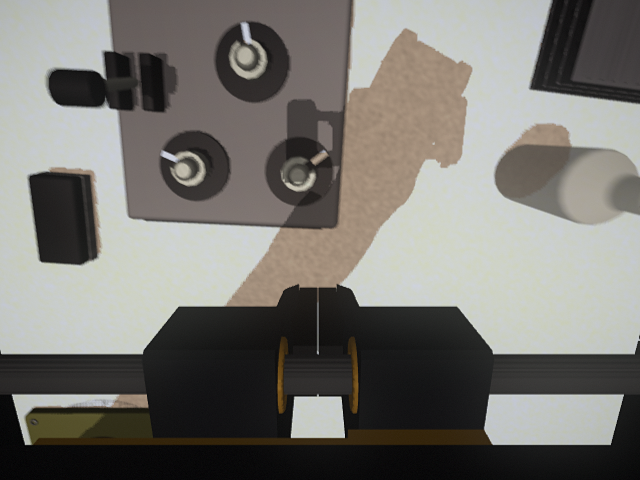

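Run:
```python
from h import *
s=load('w1')
for n,c,l in (('A',(252,61.5),(246,33)),('B',(195.5,165.5),(169,156)),('C',(299.5,171),(320,156))):
    p=px2w(s,*c,.034); q=px2w(s,*l,.034); print(n,p[:2],'key yaw',np.arctan2(*(q-p)[[1,0]]),np.linalg.norm(q-p), 'tip', w2px(s,p+[0,0,.035]))
print('knob',px2w(s,78,88,.135),'top',tri((s,78,88),(load('top0'),363,262.6)))
print('block',px2w(s,135,80,.05), 'edge', [px2w(s,*c,.028) for c in ((129,218),(337,228))])
go(.435,-.128,.127,-.036)
```

```text
A [ 0.5320893  -0.22973164] key yaw 0.17906332655941676 0.025327777945268432 tip (np.float64(245.3893340947941), np.float64(54.266347446228565))
B [ 0.43258146 -0.16573803] key yaw 1.2204866052566405 0.02838757037068534 tip (np.float64(184.12339454505693), np.float64(168.51490265217106))
C [ 0.42677031 -0.27446748] key yaw -0.9507148782700877 0.026443965157518252 tip (np.float64(297.8288326186412), np.float64(174.51281424193832))
knob [ 0.49735479 -0.11587114  0.135     ] top [ 0.49880678 -0.12763837  0.15479413]
block [ 0.51352485 -0.12075712  0.05      ] edge [array([ 0.37519898, -0.08528855,  0.028     ]), array([ 0.36357048, -0.31498074,  0.028     ])]
t 1.65 p [ 0.399  -0.2863  0.2996] yaw 0.0095 tilt [0.003 0.005] F [2.5 4.3 0.5] op 0.06 ff 0.0 q [ 0.62  0.45 -0.13  1.9   0.07  0.8  -1.11]
turn [-0.005 -0.003  0.046] shift after turn [  3.03 -15.95  17.26] shift in current axes [  3.7  -15.71  17.35]
```

Emit:
send_rows --motion '[{"x":0.8,"y":-3.4,"z":0,"rx":0,"ry":0,"rz":0,"jaw":0},{"x":0.8,"y":-3.4,"z":0,"rx":0,"ry":0,"rz":0,"jaw":0},{"x":0.8,"y":-3.4,"z":0,"rx":0,"ry":0,"rz":0,"jaw":0},{"x":0.8,"y":-3.4,"z":0,"rx":0,"ry":0,"rz":0.02,"jaw":0},{"x":0.8,"y":-3.4,"z":0,"rx":0,"ry":0,"rz":0.02,"jaw":0}]'

```text
clock: 2.15
tool_pos: [0.4347, -0.1231, 0.2996]
eef_rot: [1.0, -0.021, -0.0, -0.0]
contact_force: [-0.6, 0.4, 0.6]
opening: 0.009
finger_force: 0.0
```

Emit:
send_rows --motion '[{"x":0,"y":0,"z":3.8,"rx":0,"ry":0,"rz":0,"jaw":0},{"x":0,"y":0,"z":3.8,"rx":0,"ry":0,"rz":0,"jaw":0},{"x":0,"y":0,"z":3.8,"rx":0,"ry":0,"rz":0,"jaw":0},{"x":0,"y":0,"z":3.8,"rx":0,"ry":0,"rz":0,"jaw":0},{"x":0,"y":0,"z":3.6,"rx":0,"ry":0,"rz":0,"jaw":0}]'

```text
clock: 2.65
tool_pos: [0.4348, -0.1244, 0.1102]
eef_rot: [1.0, -0.02, 0.0, -0.0]
contact_force: [0.9, 0.4, -0.0]
opening: 0.01
finger_force: 0.0
```

Emit:
send_rows --motion '[{"x":1,"y":0,"z":0,"rx":0,"ry":0,"rz":0,"jaw":0},{"x":1,"y":0,"z":0,"rx":0,"ry":0,"rz":0,"jaw":0},{"x":1,"y":0,"z":0,"rx":0,"ry":0,"rz":0,"jaw":0},{"x":1,"y":0,"z":0,"rx":0,"ry":0,"rz":0,"jaw":0},{"x":1,"y":0,"z":0,"rx":0,"ry":0,"rz":0,"jaw":0}]'

```text
clock: 3.15
tool_pos: [0.4861, -0.1266, 0.1132]
eef_rot: [1.0, -0.02, 0.001, 0.0]
contact_force: [-1.5, 0.1, 1.4]
opening: 0.004
finger_force: 0.8
```

Emit:
send_rows --motion '[{"x":1,"y":0,"z":0,"rx":0,"ry":0,"rz":0,"jaw":0},{"x":1,"y":0,"z":0,"rx":0,"ry":0,"rz":0,"jaw":0},{"x":1,"y":0,"z":0,"rx":0,"ry":0,"rz":0,"jaw":0},{"x":1,"y":0,"z":0,"rx":0,"ry":0,"rz":0,"jaw":0},{"x":1,"y":0,"z":0,"rx":0,"ry":0,"rz":0,"jaw":0}]'

```text
clock: 3.65
tool_pos: [0.5352, -0.1283, 0.1115]
eef_rot: [1.0, -0.02, -0.0, -0.0]
contact_force: [-2.1, 1.0, -0.0]
opening: 0.007
finger_force: 0.7
```

Emit:
send_rows --motion '[{"x":0.5,"y":0,"z":0,"rx":0,"ry":0,"rz":0,"jaw":0},{"x":0.5,"y":0,"z":0,"rx":0,"ry":0,"rz":0,"jaw":0},{"x":0.2,"y":0,"z":0,"rx":0,"ry":0,"rz":0,"jaw":0},{"x":0.2,"y":0,"z":0,"rx":0,"ry":0,"rz":0,"jaw":0},{"x":0.2,"y":0,"z":0,"rx":0,"ry":0,"rz":0,"jaw":0}]'

```text
clock: 4.15
tool_pos: [0.5495, -0.1289, 0.1115]
eef_rot: [1.0, -0.02, -0.001, -0.0]
contact_force: [-4.3, -0.5, 0.1]
opening: 0.008
finger_force: 1.9
```

Emit:
send_rows --motion '[{"x":0.2,"y":0,"z":0,"rx":0,"ry":0,"rz":0,"jaw":0},{"x":0.2,"y":0,"z":0,"rx":0,"ry":0,"rz":0,"jaw":0},{"x":0.2,"y":0,"z":0,"rx":0,"ry":0,"rz":0,"jaw":0},{"x":0,"y":0,"z":0,"rx":0,"ry":0,"rz":0,"jaw":0},{"x":0,"y":0,"z":0,"rx":0,"ry":0,"rz":0,"jaw":0}]'

```text
clock: 4.65
tool_pos: [0.5507, -0.1291, 0.1108]
eef_rot: [1.0, -0.02, -0.006, -0.0]
contact_force: [-11.4, 0.3, 4.1]
opening: 0.005
finger_force: 5.6
```

Emit:
send_rows --motion '[{"x":0.1,"y":0,"z":0,"rx":0,"ry":0,"rz":0,"jaw":0},{"x":0.1,"y":0,"z":0,"rx":0,"ry":0,"rz":0,"jaw":0},{"x":0,"y":0,"z":0,"rx":0,"ry":0,"rz":0,"jaw":0},{"x":0,"y":0,"z":0,"rx":0,"ry":0,"rz":0,"jaw":0},{"x":0,"y":0,"z":0,"rx":0,"ry":0,"rz":0,"jaw":0}]'

```text
clock: 5.15
tool_pos: [0.5511, -0.1292, 0.111]
eef_rot: [1.0, -0.02, -0.008, -0.0]
contact_force: [-14.3, 1.2, 9.9]
opening: 0.005
finger_force: 8.6
```

Emit:
send_rows --motion '[{"x":-1,"y":0,"z":0,"rx":0,"ry":0,"rz":0,"jaw":0},{"x":-1,"y":0,"z":-1,"rx":0,"ry":0,"rz":0,"jaw":0},{"x":0,"y":0,"z":-3,"rx":0,"ry":0,"rz":0,"jaw":0},{"x":0,"y":0,"z":-3,"rx":0,"ry":0,"rz":0,"jaw":0},{"x":0,"y":0,"z":-3,"rx":0,"ry":0,"rz":0,"jaw":0}]'

```text
clock: 5.65
tool_pos: [0.5396, -0.1285, 0.2138]
eef_rot: [1.0, -0.02, 0.001, 0.0]
contact_force: [1.5, -0.4, -0.9]
opening: 0.003
finger_force: 0.0
```

Emit:
send_rows --motion '[{"x":0,"y":-3.2,"z":0,"rx":0,"ry":0,"rz":0,"jaw":0},{"x":0,"y":-3.2,"z":0,"rx":0,"ry":0,"rz":0,"jaw":0},{"x":0,"y":-3.2,"z":0,"rx":0,"ry":0,"rz":0,"jaw":0},{"x":0,"y":-3.2,"z":0,"rx":0,"ry":0,"rz":0,"jaw":0},{"x":0,"y":-3.2,"z":0,"rx":0,"ry":0,"rz":0,"jaw":0}]'

```text
clock: 6.15
tool_pos: [0.5462, 0.0329, 0.2129]
eef_rot: [1.0, -0.02, 0.002, -0.0]
contact_force: [0.9, 0.3, 0.6]
opening: 0.005
finger_force: 0.0
```

Emit:
send_rows --motion '[{"x":0.5,"y":-4,"z":0,"rx":0,"ry":0,"rz":0,"jaw":0},{"x":0.5,"y":-4,"z":0,"rx":0,"ry":0,"rz":0,"jaw":0},{"x":0.5,"y":-4,"z":0,"rx":0,"ry":0,"rz":0,"jaw":0},{"x":0.5,"y":-4,"z":0,"rx":0,"ry":0,"rz":0,"jaw":0},{"x":0,"y":0,"z":0,"rx":0,"ry":0,"rz":0,"jaw":0}]'

```text
clock: 6.65
tool_pos: [0.5721, 0.1996, 0.2128]
eef_rot: [1.0, -0.015, 0.002, -0.004]
contact_force: [-0.1, 0.5, 0.9]
opening: 0.002
finger_force: 0.0
```

Run:
```python
from h import *
s=snap('wrist','w2'); st(); print(np.round(s['extrinsics'],3).tolist())
```

```text
t 6.7 p [0.572  0.1951 0.2125] yaw -0.034 tilt [0.003 0.004] F [-0.7 -0.9 -0.3] op 0.1 ff 0.0 q [-0.38  0.7  -0.04  1.68  0.04  0.76 -2.04]
[[-0.031, 0.962, 0.271, 0.642], [-0.999, -0.028, -0.016, 0.196], [-0.008, -0.271, 0.962, 0.349], [0.0, 0.0, 0.0, 1.0]]
```

View pics/w2.png

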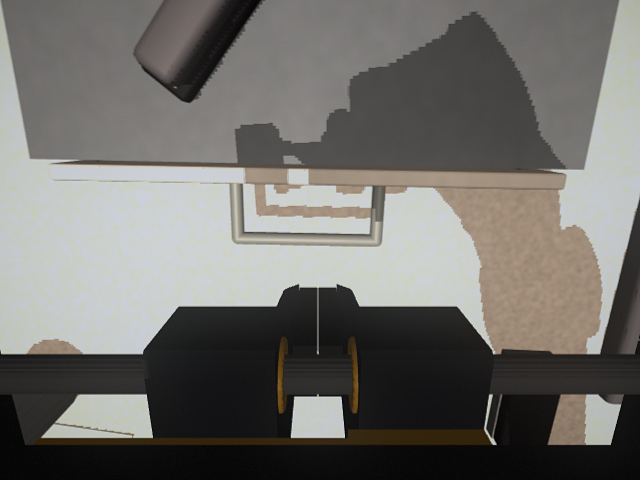

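Run:
```python
from h import *
s=load('w2')
for c in ((235,238),(379,240)): print(px2w(s,*c,.057))
for c in ((60,180),(308,184),(560,189)): print(px2w(s,*c,.073))
```

```text
[0.56425959 0.266698   0.057     ]
[0.5592493  0.15125582 0.057     ]
[0.61601287 0.38675212 0.073     ]
[0.60764626 0.20587616 0.073     ]
[0.59850089 0.0228314  0.073     ]
```

Emit:
send_rows --motion '[{"x":0.7,"y":-0.4,"z":1.5,"rx":0,"ry":0,"rz":0.007,"jaw":0},{"x":0.8,"y":-0.4,"z":2.5,"rx":0,"ry":0,"rz":0,"jaw":0},{"x":0,"y":0,"z":3,"rx":0,"ry":0,"rz":0,"jaw":0},{"x":0,"y":0,"z":2,"rx":0,"ry":0,"rz":0,"jaw":0},{"x":0,"y":0,"z":2,"rx":0,"ry":0,"rz":0,"jaw":0}]'

```text
clock: 7.2
tool_pos: [0.5874, 0.1952, 0.0998]
eef_rot: [1.0, -0.025, -0.0, 0.001]
contact_force: [0.2, 0.3, 0.1]
opening: 0.005
finger_force: 0.0
```

Emit:
send_rows --motion '[{"x":0,"y":0,"z":1.5,"rx":0,"ry":0,"rz":0,"jaw":0},{"x":0,"y":0,"z":1.5,"rx":0,"ry":0,"rz":0,"jaw":0},{"x":0,"y":0,"z":1,"rx":0,"ry":0,"rz":0,"jaw":0},{"x":0,"y":0,"z":0.6,"rx":0,"ry":0,"rz":0,"jaw":0},{"x":0,"y":0,"z":0,"rx":0,"ry":0,"rz":0,"jaw":0}]'

```text
clock: 7.7
tool_pos: [0.5868, 0.1976, 0.0551]
eef_rot: [1.0, -0.024, -0.0, 0.0]
contact_force: [-0.3, -0.4, 0.0]
opening: 0.004
finger_force: 0.0
```

Emit:
send_rows --motion '[{"x":-1,"y":0,"z":0,"rx":0,"ry":0,"rz":0,"jaw":0},{"x":-1,"y":0,"z":0,"rx":0,"ry":0,"rz":0,"jaw":0},{"x":-1,"y":0,"z":0,"rx":0,"ry":0,"rz":0,"jaw":0},{"x":-1,"y":0,"z":0,"rx":0,"ry":0,"rz":0,"jaw":0},{"x":-1,"y":0,"z":0,"rx":0,"ry":0,"rz":0,"jaw":0}]'

```text
clock: 8.2
tool_pos: [0.5365, 0.2003, 0.0563]
eef_rot: [1.0, -0.023, 0.001, -0.0]
contact_force: [1.7, 0.7, 0.6]
opening: 0.008
finger_force: 1.0
```

Emit:
send_rows --motion '[{"x":-1.2,"y":0,"z":0,"rx":0,"ry":0,"rz":0,"jaw":0},{"x":-1.2,"y":0,"z":0,"rx":0,"ry":0,"rz":0,"jaw":0},{"x":-1.2,"y":0,"z":0,"rx":0,"ry":0,"rz":0,"jaw":0},{"x":-1.2,"y":0,"z":0,"rx":0,"ry":0,"rz":0,"jaw":0},{"x":-1.2,"y":0,"z":0,"rx":0,"ry":0,"rz":0,"jaw":0}]'

```text
clock: 8.7
tool_pos: [0.4765, 0.2032, 0.0561]
eef_rot: [1.0, -0.024, 0.001, -0.0]
contact_force: [1.7, -0.0, 0.9]
opening: 0.007
finger_force: 1.0
```

Emit:
send_rows --motion '[{"x":-1.2,"y":0,"z":0,"rx":0,"ry":0,"rz":0,"jaw":0},{"x":-1,"y":0,"z":0,"rx":0,"ry":0,"rz":0,"jaw":0},{"x":-1,"y":0,"z":0,"rx":0,"ry":0,"rz":0,"jaw":0},{"x":-0.8,"y":0,"z":0,"rx":0,"ry":0,"rz":0,"jaw":0},{"x":-0.5,"y":0,"z":0,"rx":0,"ry":0,"rz":0,"jaw":0}]'

```text
clock: 9.2
tool_pos: [0.4312, 0.2053, 0.0557]
eef_rot: [1.0, -0.023, -0.0, 0.0]
contact_force: [2.5, 0.6, 1.7]
opening: 0.005
finger_force: 0.8
```

Emit:
send_rows --motion '[{"x":-0.5,"y":0,"z":0,"rx":0,"ry":0,"rz":0,"jaw":0},{"x":-0.4,"y":0,"z":0,"rx":0,"ry":0,"rz":0,"jaw":0},{"x":-0.3,"y":0,"z":0,"rx":0,"ry":0,"rz":0,"jaw":0},{"x":-0.3,"y":0,"z":0,"rx":0,"ry":0,"rz":0,"jaw":0},{"x":0,"y":0,"z":0,"rx":0,"ry":0,"rz":0,"jaw":0}]'

```text
clock: 9.7
tool_pos: [0.4214, 0.2058, 0.0558]
eef_rot: [1.0, -0.025, 0.004, -0.001]
contact_force: [9.0, -1.3, -2.6]
opening: 0.007
finger_force: 4.3
```

Emit:
send_rows --motion '[{"x":-0.2,"y":0,"z":0,"rx":0,"ry":0,"rz":0,"jaw":0},{"x":-0.2,"y":0,"z":0,"rx":0,"ry":0,"rz":0,"jaw":0},{"x":-0.2,"y":0,"z":0,"rx":0,"ry":0,"rz":0,"jaw":0},{"x":0,"y":0,"z":0,"rx":0,"ry":0,"rz":0,"jaw":0},{"x":0,"y":0,"z":0,"rx":0,"ry":0,"rz":0,"jaw":0}]'

```text
clock: 10.2
tool_pos: [0.4212, 0.2058, 0.056]
eef_rot: [1.0, -0.027, 0.009, -0.002]
contact_force: [18.5, -5.4, -6.6]
opening: 0.006
finger_force: 9.1
```

Emit:
send_rows --motion '[{"x":1.5,"y":0,"z":0,"rx":0,"ry":0,"rz":0,"jaw":0},{"x":0.8,"y":0,"z":-1,"rx":0,"ry":0,"rz":0,"jaw":0},{"x":0,"y":0,"z":-4,"rx":0,"ry":0,"rz":0,"jaw":2},{"x":0,"y":0,"z":-4,"rx":0,"ry":0,"rz":0,"jaw":4},{"x":0,"y":0,"z":-4,"rx":0,"ry":0,"rz":0,"jaw":7}]'

```text
clock: 10.7
tool_pos: [0.4327, 0.2042, 0.1865]
eef_rot: [1.0, -0.024, -0.002, 0.001]
contact_force: [1.5, -0.1, -0.4]
opening: 0.252
finger_force: 0.0
```

Emit:
send_rows --motion '[{"x":0,"y":0,"z":-4,"rx":0,"ry":0,"rz":0,"jaw":7},{"x":0,"y":0,"z":-4,"rx":0,"ry":0,"rz":0,"jaw":7},{"x":0,"y":0,"z":-3,"rx":0,"ry":0,"rz":0,"jaw":7},{"x":0,"y":0,"z":0,"rx":0,"ry":0,"rz":0,"jaw":7},{"x":0,"y":0,"z":0,"rx":0,"ry":0,"rz":0,"jaw":7}]'

```text
clock: 11.2
tool_pos: [0.4333, 0.2046, 0.2954]
eef_rot: [1.0, -0.024, -0.0, 0.0]
contact_force: [0.3, -0.1, -0.6]
opening: 0.704
finger_force: 0.0
```

Run:
```python
from h import *
s=snap('wrist','w3'); st(); print(np.round(s['extrinsics'],3).tolist())
```

```text
t 11.25 p [0.433  0.2044 0.2946] yaw -0.0471 tilt [-0.003 -0.002] F [-1.   0.7 -0.3] op 6.63 ff 0.0 q [-0.54  0.44  0.    1.94 -0.    0.77 -2.16]
[[-0.048, 0.96, 0.276, 0.504], [-0.999, -0.046, -0.013, 0.201], [0.001, -0.276, 0.961, 0.431], [0.0, 0.0, 0.0, 1.0]]
```

View pics/w3.png

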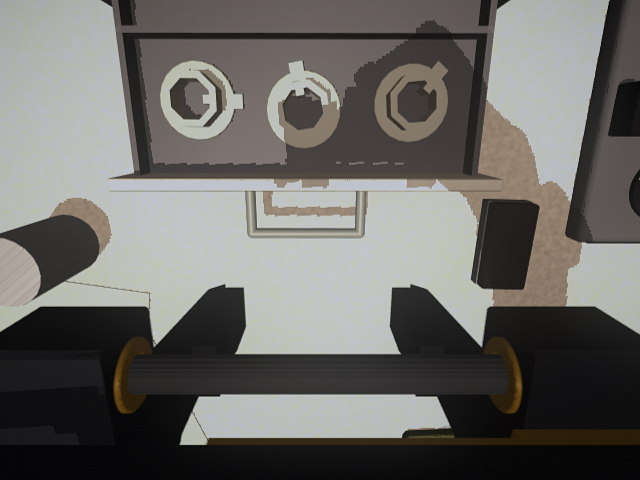

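Run:
```python
from h import *
s=load('w3'); im=cv2.convertScaleAbs(s['img'][:,:,::-1],alpha=1.3)
cv2.imwrite('pics/c3.png',cv2.resize(im[48:158,155:455],(800,293),interpolation=cv2.INTER_CUBIC))
```

```text
(no output)
```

View pics/c3.png

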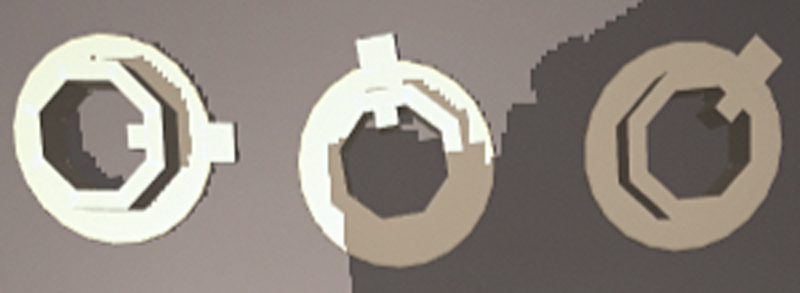

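Run:
```python
from h import *
s=load('w3')
for n,c,l,e in (('L',(112.5,139),(237,143),(13,212)),('M',(396.5,163),(375,36),(299,494)),('R',(683.5,145.5),(770,48),(585,782))):
    f=lambda c: px2w(s,155+c[0]/2.667,48+c[1]/2.664,.025)
    p=f(c);q=f(l); print(n,p,'yaw',np.arctan2(*(q-p)[[1,0]]),np.linalg.norm(q-p),'dia',np.linalg.norm(f((e[0],c[1]))-f((e[1],c[1]))))
    print([np.round(g-np.arctan2(*(q-p)[[1,0]]),3) for g in ()])
```

```text
L [0.54134364 0.32034634 0.025     ] yaw -1.6491551955523744 0.04714565687588223 dia 0.0754406508960841
[]
M [0.52757053 0.21329103 0.025     ] yaw 0.11913790149269304 0.045028466519979 dia 0.07440749152264343
[]
R [0.52861277 0.10401739 0.025     ] yaw -0.765826705353321 0.04519219857860224 dia 0.07485353893201
[]
```

Emit:
send_rows --motion '[{"x":0,"y":0,"z":0,"rx":0,"ry":0,"rz":-0.136,"jaw":6.6},{"x":0,"y":0,"z":0,"rx":0,"ry":0,"rz":-0.136,"jaw":6.6},{"x":0,"y":0,"z":0,"rx":0,"ry":0,"rz":-0.136,"jaw":6.6},{"x":0,"y":0,"z":0,"rx":0,"ry":0,"rz":-0.136,"jaw":6.6},{"x":0,"y":0,"z":0,"rx":0,"ry":0,"rz":-0.136,"jaw":6.6}]'

```text
clock: 11.75
tool_pos: [0.4328, 0.2043, 0.2937]
eef_rot: [0.949, 0.314, -0.002, 0.0]
contact_force: [-0.1, 0.1, -0.2]
opening: 0.751
finger_force: 0.0
```

Emit:
send_rows --motion '[{"x":0,"y":0,"z":0,"rx":0,"ry":0,"rz":-0.136,"jaw":6.6},{"x":0,"y":0,"z":0,"rx":0,"ry":0,"rz":-0.136,"jaw":6.6},{"x":2.2,"y":2.3,"z":0,"rx":0,"ry":0,"rz":0,"jaw":6.6},{"x":2.2,"y":2.3,"z":0,"rx":0,"ry":0,"rz":0,"jaw":6.6},{"x":2.1,"y":2.3,"z":0,"rx":0,"ry":0,"rz":0,"jaw":6.6}]'

```text
clock: 12.25
tool_pos: [0.5284, 0.213, 0.2934]
eef_rot: [0.899, 0.437, -0.002, -0.0]
contact_force: [-0.4, -0.2, 0.6]
opening: 0.745
finger_force: 0.0
```

Emit:
send_rows --motion '[{"x":0,"y":0,"z":4,"rx":0,"ry":0,"rz":0,"jaw":6.6},{"x":0,"y":0,"z":4,"rx":0,"ry":0,"rz":0,"jaw":6.6},{"x":0,"y":0,"z":4,"rx":0,"ry":0,"rz":0,"jaw":6.6},{"x":0,"y":0,"z":0,"rx":0,"ry":0,"rz":0,"jaw":6.6},{"x":0,"y":0,"z":0,"rx":0,"ry":0,"rz":0,"jaw":6.6}]'

```text
clock: 12.75
tool_pos: [0.5276, 0.2132, 0.1746]
eef_rot: [0.899, 0.437, -0.002, -0.0]
contact_force: [1.3, -0.3, 0.7]
opening: 0.753
finger_force: 0.0
```

Run:
```python
from h import *
go(.5276,.2133,.04,.904); s=snap('wrist','w4'); print('expected px', w2px(s,[.5276,.2133,.048]))
```

```text
t 12.75 p [0.5276 0.2132 0.1746] yaw 0.9051 tilt [-0.004 -0.001] F [ 1.3 -0.3  0.7] op 6.63 ff 0.0 q [-0.34  0.72 -0.22  1.81  0.24  0.64 -1.36]
turn [-0.002  0.003  0.001] shift after turn [ 1.000e-02 -1.000e-02  1.346e+01] shift in current axes [ 0.06  0.02 13.46]
expected px (np.float64(317.68497256924036), np.float64(233.7270009241282))
```

View pics/w4.png

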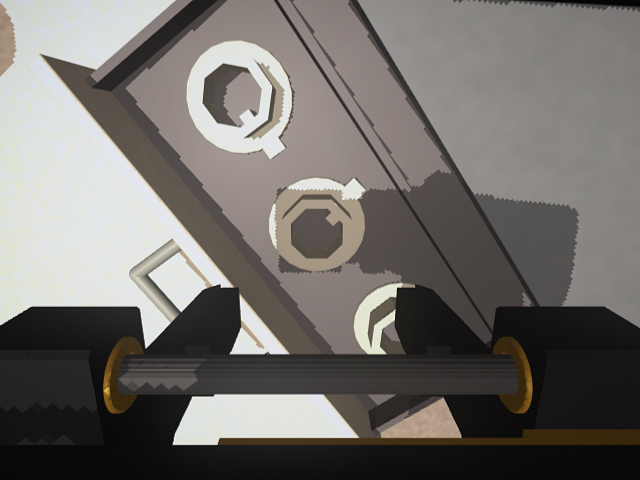

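Run:
```python
from h import *
s=load('w4'); p=px2w(s,317.5,225,.025); q=px2w(s,354,187,.025); print(p,np.arctan2(*(q-p)[[1,0]]),np.linalg.norm(q-p))
p=px2w(s,239,97,.025); q=px2w(s,275,149,.025); print(p,np.arctan2(*(q-p)[[1,0]]),np.linalg.norm(q-p))
go(p[0],p[1],.04,.904)
```

```text
[0.52800049 0.21405859 0.025     ] 0.1530505868070423 0.040388670906241264
[0.54193936 0.32172399 0.025     ] -1.6396477251879842 0.043327858314878
t 12.8 p [0.5287 0.2138 0.1762] yaw 0.905 tilt [-0.  0.] F [-0.3 -0.1 -0.3] op 6.59 ff 0.0 q [-0.34  0.72 -0.22  1.8   0.24  0.64 -1.36]
turn [-0.    -0.     0.001] shift after turn [ 9.3  -5.64 13.62] shift in current axes [ 9.3  -5.63 13.62]
```

Emit:
send_rows --motion '[{"x":0,"y":0,"z":4,"rx":0,"ry":0,"rz":0,"jaw":6.6},{"x":0,"y":0,"z":4,"rx":0,"ry":0,"rz":0,"jaw":6.6},{"x":0,"y":0,"z":3,"rx":0,"ry":0,"rz":0,"jaw":6.6},{"x":0,"y":0,"z":1.5,"rx":0,"ry":0,"rz":0,"jaw":6.6},{"x":0,"y":0,"z":1,"rx":0,"ry":0,"rz":0,"jaw":6.6}]'

```text
clock: 13.3
tool_pos: [0.5295, 0.214, 0.0412]
eef_rot: [0.899, 0.437, 0.001, 0.0]
contact_force: [0.3, 1.2, -0.3]
opening: 0.747
finger_force: 0.0
```

Emit:
send_rows --motion '[{"x":0,"y":0,"z":0,"rx":0,"ry":0,"rz":0,"jaw":6},{"x":0,"y":0,"z":0,"rx":0,"ry":0,"rz":0,"jaw":4.5},{"x":0,"y":0,"z":0,"rx":0,"ry":0,"rz":0,"jaw":4},{"x":0,"y":0,"z":0,"rx":0,"ry":0,"rz":0,"jaw":4},{"x":0,"y":0,"z":0,"rx":0,"ry":0,"rz":0,"jaw":4}]' --grip_force 30

```text
clock: 13.8
tool_pos: [0.5296, 0.214, 0.0422]
eef_rot: [0.899, 0.437, 0.001, -0.0]
contact_force: [-0.2, 0.2, 6.7]
opening: 0.57
finger_force: 30.0
```

Emit:
send_rows --motion '[{"x":0,"y":0,"z":-1,"rx":0,"ry":0,"rz":0,"jaw":4},{"x":0,"y":0,"z":-2,"rx":0,"ry":0,"rz":0,"jaw":4},{"x":0,"y":0,"z":-3,"rx":0,"ry":0,"rz":0,"jaw":4},{"x":0,"y":0,"z":-3,"rx":0,"ry":0,"rz":0,"jaw":4},{"x":0,"y":0,"z":-3,"rx":0,"ry":0,"rz":0,"jaw":4}]'

```text
clock: 14.3
tool_pos: [0.5283, 0.2131, 0.1624]
eef_rot: [0.899, 0.437, -0.0, 0.0]
contact_force: [1.0, 1.0, -1.1]
opening: 0.563
finger_force: 30.0
```

Emit:
send_rows --motion '[{"x":-1,"y":0.4,"z":-3,"rx":0,"ry":0,"rz":0,"jaw":4},{"x":-3,"y":1.3,"z":-3,"rx":0,"ry":0,"rz":0,"jaw":4},{"x":-3.5,"y":1.6,"z":-3,"rx":0,"ry":0,"rz":0,"jaw":4},{"x":-3.5,"y":1.6,"z":-3,"rx":0,"ry":0,"rz":0,"jaw":4},{"x":-3.5,"y":1.6,"z":-2,"rx":0,"ry":0,"rz":0,"jaw":4}]'

```text
clock: 14.8
tool_pos: [0.4897, 0.0579, 0.3032]
eef_rot: [0.899, 0.437, 0.001, 0.001]
contact_force: [0.4, -0.3, -0.1]
opening: 0.561
finger_force: 30.0
```

Emit:
send_rows --motion '[{"x":-3.5,"y":1.6,"z":0,"rx":0,"ry":0,"rz":0,"jaw":4},{"x":-3.5,"y":1.6,"z":0,"rx":0,"ry":0,"rz":0,"jaw":4},{"x":-3.5,"y":1.6,"z":0,"rx":0,"ry":0,"rz":0,"jaw":4},{"x":-3.5,"y":1.6,"z":0,"rx":0,"ry":0,"rz":0,"jaw":4},{"x":-3.5,"y":1.6,"z":0,"rx":0,"ry":0,"rz":0,"jaw":4}]'

```text
clock: 15.3
tool_pos: [0.4438, -0.1292, 0.3014]
eef_rot: [0.899, 0.437, -0.0, 0.0]
contact_force: [0.6, -0.5, -1.5]
opening: 0.566
finger_force: 30.0
```

Emit:
send_rows --motion '[{"x":-3.5,"y":1.6,"z":0,"rx":0,"ry":0,"rz":0,"jaw":4},{"x":-3.5,"y":1.6,"z":0,"rx":0,"ry":0,"rz":0,"jaw":4},{"x":-3.5,"y":1.6,"z":0,"rx":0,"ry":0,"rz":0,"jaw":4},{"x":-3.5,"y":1.6,"z":0,"rx":0,"ry":0,"rz":0,"jaw":4},{"x":-3.5,"y":1.5,"z":0,"rx":0,"ry":0,"rz":0,"jaw":4}]'

```text
clock: 15.8
tool_pos: [0.3978, -0.3155, 0.3014]
eef_rot: [0.899, 0.437, -0.0, 0.0]
contact_force: [0.8, 0.3, -1.1]
opening: 0.564
finger_force: 30.0
```

Emit:
send_rows --motion '[{"x":0,"y":0,"z":0,"rx":0,"ry":0,"rz":0,"jaw":4},{"x":0,"y":0,"z":0,"rx":0,"ry":0,"rz":0,"jaw":4},{"x":0,"y":0,"z":0,"rx":0,"ry":0,"rz":0,"jaw":4},{"x":0,"y":0,"z":0,"rx":0,"ry":0,"rz":0,"jaw":4},{"x":0,"y":0,"z":0,"rx":0,"ry":0,"rz":0,"jaw":4}]'

```text
clock: 16.3
tool_pos: [0.3994, -0.313, 0.3009]
eef_rot: [0.899, 0.438, 0.0, -0.0]
contact_force: [0.5, 0.2, -0.5]
opening: 0.562
finger_force: 30.0
```

Run:
```python
from h import *
st(); s=snap('wrist','w5')
for n,p in (('A',(.532,-.2297)),('B',(.4326,-.1657)),('C',(.4268,-.2745))): print(n,w2px(s,[*p,.034]))
```

```text
t 16.3 p [ 0.3994 -0.313   0.3009] yaw 0.9071 tilt [0. 0.] F [ 0.5  0.2 -0.5] op 4.96 ff 30.0 q [ 0.76  0.48 -0.29  1.84  0.17  0.85 -0.28]
A (np.float64(371.99074287112063), np.float64(50.311918315123876))
B (np.float64(251.1453510919079), np.float64(62.61158785868008))
C (np.float64(315.2678048207822), np.float64(156.01704858077073))
```

View pics/w5.png

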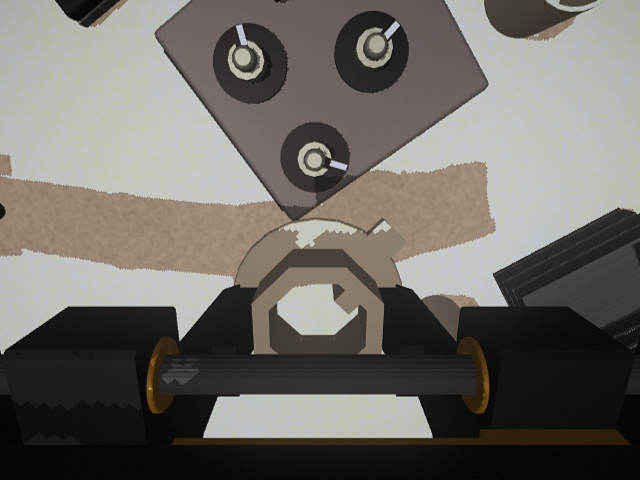

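Run:
```python
from h import *
s=load('w5')
for n,c,l in (('A',(371.5,51.5),(391,32)),('B',(250.5,62.5),(240,34)),('C',(315.5,157.5),(341,166.5))):
    p=px2w(s,*c,.034); q=px2w(s,*l,.034); print(n,p[:2],'key yaw',np.arctan2(*(q-p)[[1,0]]),np.linalg.norm(q-p))
    # alt: from spindle nose tip
g=get_state(); X=R.from_quat(g['eef_rot']).as_matrix()
for off in(-.003,0,.003):
    c=g['tool_pos']+X@np.array([off,0,.017])
    print(off,[np.round(w2px(s,c+X@np.array([.038*np.cos(a),.038*np.sin(a),0])),1) for a in (0,.6,-.6)])
c=g['tool_pos']+X@np.array([0,0,.017]); q=px2w(s,382,228,c[2]); print('lug yaw',np.arctan2(*(q-c)[[1,0]]),np.linalg.norm(q-c))
c=g['tool_pos']+X@np.array([0,0,-.006]); q=px2w(s,335.5,292,c[2]); print('tab tip',np.arctan2(*(q-c)[[1,0]]),np.linalg.norm(q-c))
```

```text
A [ 0.53101164 -0.23025655] key yaw 0.09141692783468441 0.02476540636891534
B [ 0.43216891 -0.16523531] key yaw 1.2457817935717557 0.02655642057940928
C [ 0.42605601 -0.27583847] key yaw -0.9972817185663276 0.02833226555951801
-0.003 [array([317.8, 221.6]), array([369., 237.]), array([266.7, 237.1])]
0 [array([317.8, 214.5]), array([369.2, 230.1]), array([266.4, 230.2])]
0.003 [array([317.8, 207.4]), array([369.5, 223.1]), array([266.1, 223.2])]
lug yaw 0.21430636587927812 0.041904621059775805
tab tip 0.45578310941926253 0.014991444660792717
```

Emit:
send_rows --motion '[{"x":3,"y":1.1,"z":0,"rx":0,"ry":0,"rz":-0.01,"jaw":4},{"x":3,"y":1.1,"z":0,"rx":0,"ry":0,"rz":0,"jaw":4},{"x":3,"y":1.1,"z":0,"rx":0,"ry":0,"rz":0,"jaw":4},{"x":3,"y":1,"z":0,"rx":0,"ry":0,"rz":0,"jaw":4},{"x":2.8,"y":1,"z":0,"rx":0,"ry":0,"rz":0,"jaw":4}]'

```text
clock: 16.85
tool_pos: [0.5326, -0.2278, 0.3007]
eef_rot: [0.897, 0.442, 0.0, -0.0]
contact_force: [-0.2, -1.6, -1.2]
opening: 0.564
finger_force: 30.0
```

Emit:
send_rows --motion '[{"x":0,"y":0,"z":4,"rx":0,"ry":0,"rz":0,"jaw":4},{"x":0,"y":0,"z":4,"rx":0,"ry":0,"rz":0,"jaw":4},{"x":0,"y":0,"z":4,"rx":0,"ry":0,"rz":0,"jaw":4},{"x":0,"y":0,"z":4,"rx":0,"ry":0,"rz":0,"jaw":4},{"x":0,"y":0,"z":3.5,"rx":0,"ry":0,"rz":0,"jaw":4}]'

```text
clock: 17.35
tool_pos: [0.5312, -0.2288, 0.1039]
eef_rot: [0.897, 0.442, -0.0, -0.0]
contact_force: [0.2, -0.7, -0.9]
opening: 0.563
finger_force: 30.0
```

Run:
```python
from h import *
go(.5324,-.229,.085,.92)
```

```text
t 17.35 p [ 0.5312 -0.2288  0.1039] yaw 0.9159 tilt [-0.001  0.   ] F [ 0.2 -0.7 -0.9] op 4.96 ff 30.0 q [ 0.44  0.84 -0.19  1.82  0.29  0.51 -0.6 ]
turn [-0.001  0.    -0.004] shift after turn [0.06 0.11 1.89] shift in current axes [0.06 0.11 1.89]
```

Emit:
send_rows --motion '[{"x":0.05,"y":0.05,"z":0.6,"rx":0,"ry":0,"rz":0,"jaw":4},{"x":0,"y":0,"z":0.6,"rx":0,"ry":0,"rz":0,"jaw":4},{"x":0,"y":0,"z":0.5,"rx":0,"ry":0,"rz":0,"jaw":4},{"x":0,"y":0,"z":0.4,"rx":0,"ry":0,"rz":0,"jaw":4},{"x":0,"y":0,"z":0,"rx":0,"ry":0,"rz":0,"jaw":4}]'

```text
clock: 17.85
tool_pos: [0.5325, -0.2296, 0.0854]
eef_rot: [0.897, 0.442, 0.0, 0.001]
contact_force: [0.1, -0.6, -0.7]
opening: 0.565
finger_force: 30.0
```

Emit:
send_rows --motion '[{"x":0,"y":0,"z":0.3,"rx":0,"ry":0,"rz":0,"jaw":4},{"x":0,"y":0,"z":0.3,"rx":0,"ry":0,"rz":0,"jaw":4},{"x":0,"y":0,"z":0.3,"rx":0,"ry":0,"rz":0,"jaw":4},{"x":0,"y":0,"z":0.3,"rx":0,"ry":0,"rz":0,"jaw":4},{"x":0,"y":0,"z":0,"rx":0,"ry":0,"rz":0,"jaw":4}]'

```text
clock: 18.35
tool_pos: [0.5317, -0.2293, 0.0722]
eef_rot: [0.897, 0.442, -0.0, -0.0]
contact_force: [-0.4, -0.5, -0.9]
opening: 0.567
finger_force: 30.0
```

Emit:
send_rows --motion '[{"x":0,"y":0,"z":0.2,"rx":0,"ry":0,"rz":0,"jaw":4},{"x":0,"y":0,"z":0.2,"rx":0,"ry":0,"rz":0,"jaw":4},{"x":0,"y":0,"z":0.2,"rx":0,"ry":0,"rz":0,"jaw":4},{"x":0,"y":0,"z":0.2,"rx":0,"ry":0,"rz":0,"jaw":4},{"x":0,"y":0,"z":0,"rx":0,"ry":0,"rz":0,"jaw":4}]'

```text
clock: 18.85
tool_pos: [0.5319, -0.2293, 0.0644]
eef_rot: [0.897, 0.442, -0.0, -0.0]
contact_force: [-0.3, 1.2, -1.2]
opening: 0.565
finger_force: 30.0
```

Emit:
send_rows --motion '[{"x":0,"y":0,"z":0.2,"rx":0,"ry":0,"rz":0,"jaw":4},{"x":0,"y":0,"z":0.2,"rx":0,"ry":0,"rz":0,"jaw":4},{"x":0,"y":0,"z":0.2,"rx":0,"ry":0,"rz":0,"jaw":4},{"x":0,"y":0,"z":0.1,"rx":0,"ry":0,"rz":0,"jaw":4},{"x":0,"y":0,"z":0,"rx":0,"ry":0,"rz":0,"jaw":4}]'

```text
clock: 19.35
tool_pos: [0.5319, -0.2294, 0.0575]
eef_rot: [0.897, 0.442, -0.0, -0.0]
contact_force: [-0.1, 0.6, -0.4]
opening: 0.566
finger_force: 30.0
```

Emit:
send_rows --motion '[{"x":0,"y":0,"z":0.1,"rx":0,"ry":0,"rz":0,"jaw":5},{"x":0,"y":0,"z":0,"rx":0,"ry":0,"rz":0,"jaw":5.6},{"x":0,"y":0,"z":0,"rx":0,"ry":0,"rz":0,"jaw":6.2},{"x":0,"y":0,"z":0,"rx":0,"ry":0,"rz":0,"jaw":6.6},{"x":0,"y":0,"z":0,"rx":0,"ry":0,"rz":0,"jaw":6.6}]'

```text
clock: 19.85
tool_pos: [0.5321, -0.2294, 0.0568]
eef_rot: [0.897, 0.442, 0.0, 0.0]
contact_force: [0.4, 0.7, 0.2]
opening: 0.75
finger_force: 0.0
```

Emit:
send_rows --motion '[{"x":0,"y":0,"z":-2,"rx":0,"ry":0,"rz":0,"jaw":6.6},{"x":0,"y":0,"z":-4,"rx":0,"ry":0,"rz":0,"jaw":6.6},{"x":0,"y":0,"z":-4.5,"rx":0,"ry":0,"rz":0,"jaw":6.6},{"x":0,"y":0,"z":-4.5,"rx":0,"ry":0,"rz":0.055,"jaw":6.6},{"x":0,"y":0,"z":-4,"rx":0,"ry":0,"rz":0.06,"jaw":6.6}]'

```text
clock: 20.35
tool_pos: [0.532, -0.2294, 0.2491]
eef_rot: [0.922, 0.388, 0.001, 0.0]
contact_force: [0.4, -0.3, -0.1]
opening: 0.754
finger_force: 0.0
```

Emit:
send_rows --motion '[{"x":2.5,"y":-2.5,"z":0,"rx":0,"ry":0,"rz":0,"jaw":6.6},{"x":2.5,"y":-2.5,"z":0,"rx":0,"ry":0,"rz":0,"jaw":6.6},{"x":2.5,"y":-2.5,"z":0,"rx":0,"ry":0,"rz":0,"jaw":6.6},{"x":2.5,"y":-2.5,"z":0,"rx":0,"ry":0,"rz":0,"jaw":6.6},{"x":2.5,"y":-2.5,"z":0,"rx":0,"ry":0,"rz":0,"jaw":6.6}]'

```text
clock: 20.85
tool_pos: [0.5292, -0.0513, 0.2469]
eef_rot: [0.921, 0.389, 0.0, 0.0]
contact_force: [0.8, -0.3, 0.3]
opening: 0.746
finger_force: 0.0
```

Emit:
send_rows --motion '[{"x":2.5,"y":-2.5,"z":0,"rx":0,"ry":0,"rz":0,"jaw":6.6},{"x":2.5,"y":-2.5,"z":0,"rx":0,"ry":0,"rz":0,"jaw":6.6},{"x":2.5,"y":-2.5,"z":0,"rx":0,"ry":0,"rz":0,"jaw":6.6},{"x":2.5,"y":-2.5,"z":0,"rx":0,"ry":0,"rz":0,"jaw":6.6},{"x":1.2,"y":-0.8,"z":0,"rx":0,"ry":0,"rz":0,"jaw":6.6}]'

```text
clock: 21.35
tool_pos: [0.5293, 0.1075, 0.2469]
eef_rot: [0.92, 0.392, 0.0, -0.001]
contact_force: [-0.2, -0.1, -0.1]
opening: 0.749
finger_force: 0.0
```

Emit:
send_rows --motion '[{"x":0,"y":0,"z":2,"rx":0,"ry":0,"rz":0,"jaw":6.6},{"x":0,"y":0,"z":2,"rx":0,"ry":0,"rz":0,"jaw":6.6},{"x":0,"y":0,"z":1,"rx":0,"ry":0,"rz":0,"jaw":6.6},{"x":0,"y":0,"z":0,"rx":0,"ry":0,"rz":0,"jaw":6.6},{"x":0,"y":0,"z":0,"rx":0,"ry":0,"rz":0,"jaw":6.6}]'

```text
clock: 21.85
tool_pos: [0.5305, 0.1025, 0.1971]
eef_rot: [0.921, 0.389, 0.0, 0.0]
contact_force: [-0.0, -0.5, 0.2]
opening: 0.748
finger_force: 0.0
```

Run:
```python
from h import *
go(.5286,.104,.041,.805); s=snap('wrist','w6'); snap('top','t6')
for p in((.5286,.104),(.5416,.321)): print('expected px', w2px(s,[*p,.025]))
t=load('top0')
a=load('w6')['img'][:,:,::-1]; b=cv2.resize(load('t6')['img'][100:320,150:450,::-1],None,fx=1,fy=1)
o=np.zeros((480,800,3),np.uint8)
o[:,:480]=a[:,80:560]; o[:234,480:800]=cv2.resize(b,(320,234)); cv2.imwrite('pics/c6.png',o)
```

```text
t 21.85 p [0.5305 0.1025 0.1971] yaw 0.7989 tilt [ 0.001 -0.   ] F [-0.  -0.5  0.2] op 6.59 ff 0.0 q [-0.17  0.65 -0.18  1.88  0.18  0.63 -1.23]
turn [ 0.    -0.    -0.006] shift after turn [-0.02 -0.24 15.61] shift in current axes [-0.03 -0.25 15.61]
expected px (np.float64(314.3011289023788), np.float64(220.7046892545454))
expected px (np.float64(114.94803538799883), np.float64(-3.7449998634993733))
```

View pics/c6.png

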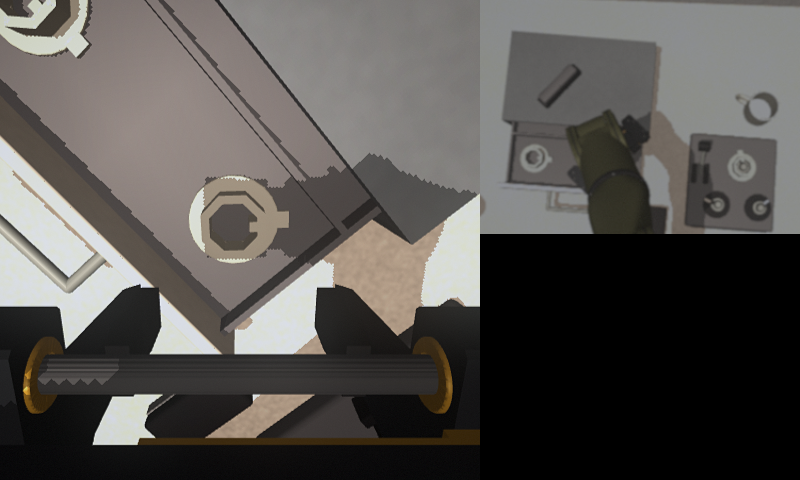

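Emit:
send_rows --motion '[{"x":0,"y":-0.2,"z":4,"rx":0,"ry":0,"rz":0,"jaw":6.6},{"x":0,"y":0,"z":4,"rx":0,"ry":0,"rz":0,"jaw":6.6},{"x":0,"y":0,"z":4,"rx":0,"ry":0,"rz":0,"jaw":6.6},{"x":0,"y":0,"z":2,"rx":0,"ry":0,"rz":0,"jaw":6.6},{"x":0,"y":0,"z":1.5,"rx":0,"ry":0,"rz":0,"jaw":6.6}]'

```text
clock: 22.45
tool_pos: [0.5287, 0.1043, 0.0406]
eef_rot: [0.921, 0.389, -0.0, 0.0]
contact_force: [-0.5, -0.1, -0.6]
opening: 0.751
finger_force: 0.0
```

Emit:
send_rows --motion '[{"x":0,"y":0,"z":0,"rx":0,"ry":0,"rz":0,"jaw":6},{"x":0,"y":0,"z":0,"rx":0,"ry":0,"rz":0,"jaw":4.5},{"x":0,"y":0,"z":0,"rx":0,"ry":0,"rz":0,"jaw":4},{"x":0,"y":0,"z":0,"rx":0,"ry":0,"rz":0,"jaw":4},{"x":0,"y":0,"z":0,"rx":0,"ry":0,"rz":0,"jaw":4}]' --grip_force 30

```text
clock: 22.95
tool_pos: [0.5294, 0.1044, 0.0428]
eef_rot: [0.921, 0.389, 0.001, 0.0]
contact_force: [0.2, -0.1, 4.8]
opening: 0.563
finger_force: 29.9
```

Emit:
send_rows --motion '[{"x":0,"y":0,"z":-1,"rx":0,"ry":0,"rz":0,"jaw":4},{"x":0,"y":0,"z":-2,"rx":0,"ry":0,"rz":0,"jaw":4},{"x":0,"y":0,"z":-3,"rx":0,"ry":0,"rz":0,"jaw":4},{"x":0,"y":0,"z":-4,"rx":0,"ry":0,"rz":0,"jaw":4},{"x":0,"y":0,"z":-4,"rx":0,"ry":0,"rz":0,"jaw":4}]'

```text
clock: 23.45
tool_pos: [0.528, 0.1041, 0.1835]
eef_rot: [0.921, 0.389, -0.0, 0.0]
contact_force: [0.9, 0.0, -1.2]
opening: 0.565
finger_force: 29.9
```

Run:
```python
from h import *
go(.4263,-.2750,.12,.595);
```

```text
t 23.45 p [0.528  0.1041 0.1835] yaw 0.7999 tilt [-0.001 -0.   ] F [ 0.9  0.  -1.2] op 4.97 ff 29.9 q [-0.17  0.67 -0.18  1.89  0.2   0.59 -1.25]
turn [-0.     0.001  0.205] shift after turn [-29.67  25.7    6.35] shift in current axes [-34.27  19.13   6.38]
```

Emit:
send_rows --motion '[{"x":0,"y":0,"z":-1,"rx":0,"ry":0,"rz":0.1,"jaw":4},{"x":0,"y":0,"z":-1,"rx":0,"ry":0,"rz":0.104,"jaw":4},{"x":-2,"y":1.8,"z":0,"rx":0,"ry":0,"rz":0,"jaw":4},{"x":-2.7,"y":2.3,"z":0,"rx":0,"ry":0,"rz":0,"jaw":4},{"x":-2.7,"y":2.3,"z":0,"rx":0,"ry":0,"rz":0,"jaw":4}]'

```text
clock: 23.95
tool_pos: [0.5027, 0.0092, 0.2025]
eef_rot: [0.956, 0.294, 0.0, 0.0]
contact_force: [0.5, 0.1, -0.6]
opening: 0.561
finger_force: 29.9
```

Emit:
send_rows --motion '[{"x":-2.7,"y":2.3,"z":0,"rx":0,"ry":0,"rz":0,"jaw":4},{"x":-2.7,"y":2.3,"z":0,"rx":0,"ry":0,"rz":0,"jaw":4},{"x":-2.7,"y":2.3,"z":0,"rx":0,"ry":0,"rz":0,"jaw":4},{"x":-2.7,"y":2.3,"z":0,"rx":0,"ry":0,"rz":0,"jaw":4},{"x":-2.7,"y":2.3,"z":0,"rx":0,"ry":0,"rz":0,"jaw":4}]'

```text
clock: 24.45
tool_pos: [0.4553, -0.1624, 0.2024]
eef_rot: [0.956, 0.294, 0.0, 0.0]
contact_force: [0.8, 0.4, -0.6]
opening: 0.564
finger_force: 29.9
```

Emit:
send_rows --motion '[{"x":-2.7,"y":2.3,"z":0,"rx":0,"ry":0,"rz":0,"jaw":4},{"x":-2.7,"y":2.3,"z":0,"rx":0,"ry":0,"rz":0,"jaw":4},{"x":-2.7,"y":2.3,"z":0,"rx":0,"ry":0,"rz":0,"jaw":4},{"x":-0.7,"y":0.9,"z":2,"rx":0,"ry":0,"rz":0,"jaw":4},{"x":0,"y":0,"z":2,"rx":0,"ry":0,"rz":0,"jaw":4}]'

```text
clock: 24.95
tool_pos: [0.4263, -0.2785, 0.1623]
eef_rot: [0.957, 0.291, 0.0, 0.002]
contact_force: [0.9, 0.3, -0.8]
opening: 0.569
finger_force: 29.9
```

Emit:
send_rows --motion '[{"x":0,"y":0,"z":2.5,"rx":0,"ry":0,"rz":0,"jaw":4},{"x":0,"y":0,"z":2,"rx":0,"ry":0,"rz":0,"jaw":4},{"x":0,"y":0,"z":1,"rx":0,"ry":0,"rz":0,"jaw":4},{"x":0,"y":0,"z":0,"rx":0,"ry":0,"rz":0,"jaw":4},{"x":0,"y":0,"z":0,"rx":0,"ry":0,"rz":0,"jaw":4}]'

```text
clock: 25.45
tool_pos: [0.4274, -0.2751, 0.1074]
eef_rot: [0.956, 0.294, 0.0, 0.0]
contact_force: [-0.1, 0.6, -0.8]
opening: 0.561
finger_force: 29.9
```

Run:
```python
from h import *
go(.4264,-.2752,.086,.596);
```

```text
t 25.45 p [ 0.4274 -0.2751  0.1074] yaw 0.5959 tilt [ 0.001 -0.   ] F [-0.1  0.6 -0.8] op 4.95 ff 29.9 q [ 0.57  0.78 -0.14  2.03  0.29  0.35 -0.78]
turn [ 0.001 -0.    -0.   ] shift after turn [-0.08 -0.05  2.14] shift in current axes [-0.08 -0.05  2.14]
```

Emit:
send_rows --motion '[{"x":-0.08,"y":-0.05,"z":0.6,"rx":0,"ry":0,"rz":0,"jaw":4},{"x":0,"y":0,"z":0.6,"rx":0,"ry":0,"rz":0,"jaw":4},{"x":0,"y":0,"z":0.6,"rx":0,"ry":0,"rz":0,"jaw":4},{"x":0,"y":0,"z":0.4,"rx":0,"ry":0,"rz":0,"jaw":4},{"x":0,"y":0,"z":0,"rx":0,"ry":0,"rz":0,"jaw":4}]'

```text
clock: 25.95
tool_pos: [0.4258, -0.2748, 0.0841]
eef_rot: [0.956, 0.294, -0.0, -0.0]
contact_force: [-0.4, 0.5, -1.2]
opening: 0.565
finger_force: 29.9
```

Emit:
send_rows --motion '[{"x":0,"y":0,"z":0.3,"rx":0,"ry":0,"rz":0,"jaw":4},{"x":0,"y":0,"z":0.3,"rx":0,"ry":0,"rz":0,"jaw":4},{"x":0,"y":0,"z":0.3,"rx":0,"ry":0,"rz":0,"jaw":4},{"x":0,"y":0,"z":0.3,"rx":0,"ry":0,"rz":0,"jaw":4},{"x":0,"y":0,"z":0.1,"rx":0,"ry":0,"rz":0,"jaw":4}]'

```text
clock: 26.45
tool_pos: [0.426, -0.275, 0.0714]
eef_rot: [0.956, 0.294, -0.0, -0.0]
contact_force: [0.1, 0.7, -1.1]
opening: 0.567
finger_force: 29.9
```

Emit:
send_rows --motion '[{"x":0,"y":0,"z":0.2,"rx":0,"ry":0,"rz":0,"jaw":4},{"x":0,"y":0,"z":0.2,"rx":0,"ry":0,"rz":0,"jaw":4},{"x":0,"y":0,"z":0.2,"rx":0,"ry":0,"rz":0,"jaw":4},{"x":0,"y":0,"z":0.2,"rx":0,"ry":0,"rz":0,"jaw":4},{"x":0,"y":0,"z":0,"rx":0,"ry":0,"rz":0,"jaw":4}]'

```text
clock: 26.95
tool_pos: [0.426, -0.275, 0.0635]
eef_rot: [0.956, 0.294, -0.0, -0.0]
contact_force: [-0.3, -0.7, -0.8]
opening: 0.561
finger_force: 29.9
```

Emit:
send_rows --motion '[{"x":0,"y":0,"z":0.2,"rx":0,"ry":0,"rz":0,"jaw":4},{"x":0,"y":0,"z":0.2,"rx":0,"ry":0,"rz":0,"jaw":4},{"x":0,"y":0,"z":0.2,"rx":0,"ry":0,"rz":0,"jaw":4},{"x":0,"y":0,"z":0.1,"rx":0,"ry":0,"rz":0,"jaw":4},{"x":0,"y":0,"z":0,"rx":0,"ry":0,"rz":0,"jaw":4}]'

```text
clock: 27.45
tool_pos: [0.426, -0.275, 0.0568]
eef_rot: [0.956, 0.294, -0.0, 0.0]
contact_force: [-0.3, 0.4, 0.3]
opening: 0.563
finger_force: 29.9
```

Emit:
send_rows --motion '[{"x":0,"y":0,"z":0.1,"rx":0,"ry":0,"rz":0,"jaw":5},{"x":0,"y":0,"z":0,"rx":0,"ry":0,"rz":0,"jaw":5.6},{"x":0,"y":0,"z":0,"rx":0,"ry":0,"rz":0,"jaw":6.2},{"x":0,"y":0,"z":0,"rx":0,"ry":0,"rz":0,"jaw":6.2},{"x":0,"y":0,"z":0,"rx":0,"ry":0,"rz":0,"jaw":6.2}]'

```text
clock: 27.95
tool_pos: [0.4261, -0.2751, 0.0556]
eef_rot: [0.956, 0.294, -0.0, -0.0]
contact_force: [-0.3, -0.1, -0.1]
opening: 0.704
finger_force: 0.0
```

Emit:
send_rows --motion '[{"x":0,"y":0,"z":-2,"rx":0,"ry":0,"rz":0,"jaw":6.2},{"x":0,"y":0,"z":-4,"rx":0,"ry":0,"rz":0,"jaw":6.2},{"x":0,"y":0,"z":-4.5,"rx":0,"ry":0,"rz":0,"jaw":6.2},{"x":0,"y":0,"z":-4.5,"rx":0,"ry":0,"rz":-0.055,"jaw":6.2},{"x":0,"y":0,"z":-3,"rx":0,"ry":0,"rz":-0.06,"jaw":6.2}]'

```text
clock: 28.45
tool_pos: [0.4266, -0.2754, 0.2386]
eef_rot: [0.937, 0.349, 0.001, 0.001]
contact_force: [0.8, 0.1, 0.0]
opening: 0.704
finger_force: 0.0
```

Emit:
send_rows --motion '[{"x":3.2,"y":-2.5,"z":0,"rx":0,"ry":0,"rz":0,"jaw":6.2},{"x":3.2,"y":-2.5,"z":0,"rx":0,"ry":0,"rz":0,"jaw":6.2},{"x":3.2,"y":-2.5,"z":0,"rx":0,"ry":0,"rz":0,"jaw":6.2},{"x":3.2,"y":-2.5,"z":0,"rx":0,"ry":0,"rz":0,"jaw":6.2},{"x":3.2,"y":-2.5,"z":0,"rx":0,"ry":0,"rz":0,"jaw":6.2}]'

```text
clock: 28.95
tool_pos: [0.4657, -0.0745, 0.2357]
eef_rot: [0.938, 0.348, -0.0, 0.0]
contact_force: [0.1, -0.0, -0.4]
opening: 0.706
finger_force: 0.0
```

Emit:
send_rows --motion '[{"x":3.2,"y":-2.5,"z":0,"rx":0,"ry":0,"rz":0,"jaw":6.2},{"x":3.2,"y":-2.5,"z":0,"rx":0,"ry":0,"rz":0,"jaw":6.2},{"x":3.2,"y":-2.5,"z":0,"rx":0,"ry":0,"rz":0,"jaw":6.2},{"x":3.2,"y":-2.5,"z":0,"rx":0,"ry":0,"rz":0,"jaw":6.2},{"x":3.2,"y":-2.5,"z":0,"rx":0,"ry":0,"rz":0,"jaw":6.2}]'

```text
clock: 29.45
tool_pos: [0.5054, 0.1247, 0.2356]
eef_rot: [0.938, 0.348, -0.0, 0.0]
contact_force: [0.7, -0.0, 0.0]
opening: 0.701
finger_force: 0.0
```

Emit:
send_rows --motion '[{"x":3.2,"y":-2.5,"z":0,"rx":0,"ry":0,"rz":0,"jaw":6.2},{"x":3.2,"y":-2.5,"z":0,"rx":0,"ry":0,"rz":0,"jaw":6.2},{"x":3.2,"y":-2.5,"z":0,"rx":0,"ry":0,"rz":0,"jaw":6.2},{"x":3.2,"y":-2.5,"z":0,"rx":0,"ry":0,"rz":0,"jaw":6.2},{"x":2.9,"y":-2.6,"z":0,"rx":0,"ry":0,"rz":0,"jaw":6.2}]'

```text
clock: 29.95
tool_pos: [0.5424, 0.3226, 0.2354]
eef_rot: [0.938, 0.348, -0.0, 0.0]
contact_force: [-0.2, -0.0, -0.2]
opening: 0.706
finger_force: 0.0
```

Emit:
send_rows --motion '[{"x":0,"y":0,"z":2,"rx":0,"ry":0,"rz":0,"jaw":6.2},{"x":0,"y":0,"z":1,"rx":0,"ry":0,"rz":0,"jaw":6.2},{"x":0,"y":0,"z":0,"rx":0,"ry":0,"rz":0,"jaw":6.2},{"x":0,"y":0,"z":0,"rx":0,"ry":0,"rz":0,"jaw":6.2},{"x":0,"y":0,"z":0,"rx":0,"ry":0,"rz":0,"jaw":6.2}]'

```text
clock: 30.45
tool_pos: [0.5429, 0.3202, 0.2065]
eef_rot: [0.938, 0.347, 0.0, 0.0]
contact_force: [0.6, -0.1, -0.4]
opening: 0.705
finger_force: 0.0
```

Run:
```python
from h import *
go(.5416,.321,.041,.711); s=snap('wrist','w7'); snap('top','t7')
print('expected px', w2px(s,[.5416,.321,.025]))
a=load('w7')['img'][:,:,::-1]; b=load('t7')['img'][215:330,335:440,::-1]
o=np.zeros((480,800,3),np.uint8)
o[:,:480]=a[:,80:560]; o[:345,480:795]=cv2.resize(b,(315,345)); cv2.imwrite('pics/c7.png',o)
```

```text
t 30.45 p [0.5429 0.3202 0.2065] yaw 0.7092 tilt [0.001 0.   ] F [ 0.6 -0.1 -0.4] op 6.21 ff 0.0 q [-0.51  0.75 -0.18  1.59  0.17  0.82 -1.62]
turn [ 0.001 -0.001 -0.002] shift after turn [-0.05 -0.15 16.55] shift in current axes [-0.06 -0.16 16.55]
expected px (np.float64(315.3313470372483), np.float64(218.7446402754277))
```

View pics/c7.png

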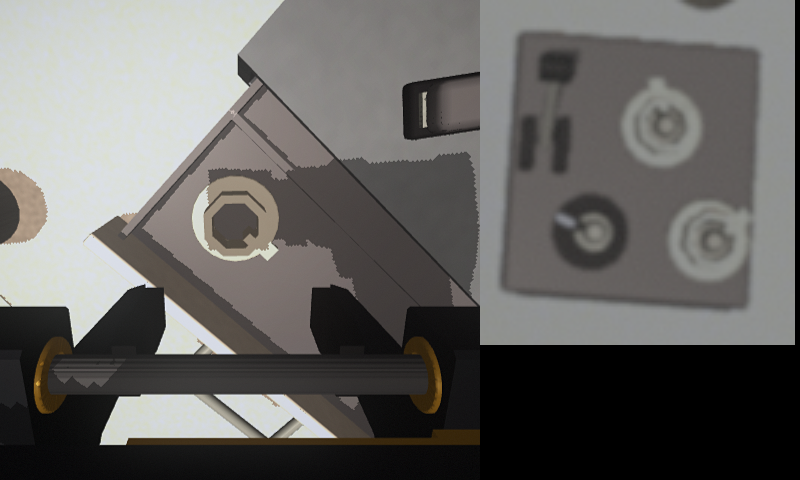

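Emit:
send_rows --motion '[{"x":-0.05,"y":-0.15,"z":4,"rx":0,"ry":0,"rz":0,"jaw":6.2},{"x":0,"y":0,"z":4,"rx":0,"ry":0,"rz":0,"jaw":6.2},{"x":0,"y":0,"z":4,"rx":0,"ry":0,"rz":0,"jaw":6.2},{"x":0,"y":0,"z":3,"rx":0,"ry":0,"rz":0,"jaw":6.2},{"x":0,"y":0,"z":1.4,"rx":0,"ry":0,"rz":0,"jaw":6.2}]'

```text
clock: 31.05
tool_pos: [0.5398, 0.3209, 0.0394]
eef_rot: [0.938, 0.348, -0.002, 0.001]
contact_force: [0.4, -0.5, -0.3]
opening: 0.7
finger_force: 0.0
```

Emit:
send_rows --motion '[{"x":0,"y":0,"z":0,"rx":0,"ry":0,"rz":0,"jaw":6},{"x":0,"y":0,"z":0,"rx":0,"ry":0,"rz":0,"jaw":4.5},{"x":0,"y":0,"z":0,"rx":0,"ry":0,"rz":0,"jaw":4},{"x":0,"y":0,"z":0,"rx":0,"ry":0,"rz":0,"jaw":4},{"x":0,"y":0,"z":0,"rx":0,"ry":0,"rz":0,"jaw":4}]' --grip_force 30

```text
clock: 31.55
tool_pos: [0.542, 0.3225, 0.0435]
eef_rot: [0.938, 0.348, 0.002, -0.0]
contact_force: [0.4, -0.9, 6.7]
opening: 0.564
finger_force: 30.0
```

Emit:
send_rows --motion '[{"x":0,"y":0,"z":-1,"rx":0,"ry":0,"rz":0,"jaw":4},{"x":0,"y":0,"z":-2,"rx":0,"ry":0,"rz":0,"jaw":4},{"x":0,"y":0,"z":-4,"rx":0,"ry":0,"rz":0,"jaw":4},{"x":0,"y":0,"z":-4,"rx":0,"ry":0,"rz":0,"jaw":4},{"x":0,"y":0,"z":-4,"rx":0,"ry":0,"rz":0,"jaw":4}]'

```text
clock: 32.05
tool_pos: [0.5405, 0.3217, 0.1938]
eef_rot: [0.937, 0.348, -0.0, 0.0]
contact_force: [0.9, -0.1, -1.5]
opening: 0.567
finger_force: 30.0
```

Run:
```python
from h import *
go(.4324,-.1655,.12,.711);
```

```text
t 32.05 p [0.5405 0.3217 0.1938] yaw 0.7109 tilt [-0. -0.] F [ 0.9 -0.1 -1.5] op 5.0 ff 30.0 q [-0.51  0.76 -0.18  1.61  0.18  0.79 -1.63]
turn [ 0.  0. -0.] shift after turn [-39.98  29.86   7.38] shift in current axes [-39.98  29.86   7.39]
```

Emit:
send_rows --motion '[{"x":-1.5,"y":1.2,"z":-1,"rx":0,"ry":0,"rz":0,"jaw":4},{"x":-2.9,"y":2.2,"z":0,"rx":0,"ry":0,"rz":0,"jaw":4},{"x":-2.9,"y":2.2,"z":0,"rx":0,"ry":0,"rz":0,"jaw":4},{"x":-2.9,"y":2.2,"z":0,"rx":0,"ry":0,"rz":0,"jaw":4},{"x":-2.9,"y":2.2,"z":0,"rx":0,"ry":0,"rz":0,"jaw":4}]'

```text
clock: 32.55
tool_pos: [0.5063, 0.1592, 0.2025]
eef_rot: [0.937, 0.348, 0.0, 0.0]
contact_force: [1.4, -1.0, -0.9]
opening: 0.564
finger_force: 30.0
```

Emit:
send_rows --motion '[{"x":-2.9,"y":2.2,"z":0,"rx":0,"ry":0,"rz":0,"jaw":4},{"x":-2.9,"y":2.2,"z":0,"rx":0,"ry":0,"rz":0,"jaw":4},{"x":-2.9,"y":2.2,"z":0,"rx":0,"ry":0,"rz":0,"jaw":4},{"x":-2.9,"y":2.2,"z":0,"rx":0,"ry":0,"rz":0,"jaw":4},{"x":-2.9,"y":2.2,"z":0,"rx":0,"ry":0,"rz":0,"jaw":4}]'

```text
clock: 33.05
tool_pos: [0.4683, -0.0187, 0.2024]
eef_rot: [0.937, 0.348, 0.0, 0.0]
contact_force: [0.0, -0.1, -0.9]
opening: 0.567
finger_force: 30.0
```

Emit:
send_rows --motion '[{"x":-2.9,"y":2.2,"z":0,"rx":0,"ry":0,"rz":0,"jaw":4},{"x":-2.9,"y":2.2,"z":0,"rx":0,"ry":0,"rz":0,"jaw":4},{"x":-2.9,"y":2.2,"z":0,"rx":0,"ry":0,"rz":0,"jaw":4},{"x":-2.9,"y":2.2,"z":0,"rx":0,"ry":0,"rz":-0.1,"jaw":4},{"x":0,"y":0,"z":0,"rx":0,"ry":0,"rz":-0.14,"jaw":4}]'

```text
clock: 33.55
tool_pos: [0.436, -0.1656, 0.2021]
eef_rot: [0.89, 0.456, -0.002, 0.001]
contact_force: [0.3, 0.5, -1.1]
opening: 0.564
finger_force: 30.0
```

Emit:
send_rows --motion '[{"x":0,"y":0,"z":0,"rx":0,"ry":0,"rz":-0.14,"jaw":4},{"x":0,"y":0,"z":0,"rx":0,"ry":0,"rz":-0.14,"jaw":4},{"x":0,"y":0,"z":0,"rx":0,"ry":0,"rz":-0.14,"jaw":4},{"x":0,"y":0,"z":0,"rx":0,"ry":0,"rz":-0.14,"jaw":4},{"x":0,"y":0,"z":0,"rx":0,"ry":0,"rz":-0.14,"jaw":4}]'

```text
clock: 34.05
tool_pos: [0.4381, -0.16, 0.2024]
eef_rot: [0.676, 0.737, -0.0, 0.001]
contact_force: [0.0, 0.0, -0.7]
opening: 0.563
finger_force: 30.0
```

Emit:
send_rows --motion '[{"x":0,"y":0,"z":0,"rx":0,"ry":0,"rz":-0.14,"jaw":4},{"x":0,"y":0,"z":0,"rx":0,"ry":0,"rz":-0.14,"jaw":4},{"x":0,"y":0,"z":0,"rx":0,"ry":0,"rz":-0.14,"jaw":4},{"x":0,"y":0,"z":0,"rx":0,"ry":0,"rz":-0.14,"jaw":4},{"x":0,"y":0,"z":0,"rx":0,"ry":0,"rz":-0.14,"jaw":4}]'

```text
clock: 34.55
tool_pos: [0.4381, -0.1601, 0.2023]
eef_rot: [0.383, 0.924, -0.001, 0.0]
contact_force: [0.4, 0.1, -0.7]
opening: 0.563
finger_force: 30.0
```

Run:
```python
from h import *
go(.4315,-.166,.11,3.591);
```

```text
t 34.55 p [ 0.4381 -0.1601  0.2023] yaw 2.3561 tilt [ 0.    -0.001] F [ 0.4  0.1 -0.7] op 4.96 ff 30.0 q [ 0.72  0.66 -0.76  2.06  0.71  0.7   0.28]
turn [-1.000e-03  1.000e-03 -1.235e+00] shift after turn [ 0.85 -0.24  9.23] shift in current axes [ 0.06 -0.87  9.23]
```

Emit:
send_rows --motion '[{"x":0,"y":0,"z":0,"rx":0,"ry":0,"rz":-0.14,"jaw":4},{"x":0,"y":0,"z":0,"rx":0,"ry":0,"rz":-0.14,"jaw":4},{"x":0,"y":0,"z":0,"rx":0,"ry":0,"rz":-0.14,"jaw":4},{"x":0,"y":0,"z":0,"rx":0,"ry":0,"rz":-0.14,"jaw":4},{"x":0,"y":0,"z":0,"rx":0,"ry":0,"rz":-0.14,"jaw":4}]'

```text
clock: 35.05
tool_pos: [0.4381, -0.1602, 0.2023]
eef_rot: [0.043, 0.999, -0.001, 0.0]
contact_force: [0.4, -0.4, -0.5]
opening: 0.568
finger_force: 30.0
```

Emit:
send_rows --motion '[{"x":0,"y":0,"z":0,"rx":0,"ry":0,"rz":-0.14,"jaw":4},{"x":0,"y":0,"z":0,"rx":0,"ry":0,"rz":-0.14,"jaw":4},{"x":0,"y":0,"z":0,"rx":0,"ry":0,"rz":-0.14,"jaw":4},{"x":0,"y":0,"z":0,"rx":0,"ry":0,"rz":-0.115,"jaw":4},{"x":0,"y":0,"z":0,"rx":0,"ry":0,"rz":0,"jaw":4}]'

```text
clock: 35.55
tool_pos: [0.438, -0.1601, 0.2019]
eef_rot: [-0.22, 0.975, -0.0, -0.0]
contact_force: [-0.7, -0.2, -0.5]
opening: 0.562
finger_force: 30.0
```

Emit:
send_rows --motion '[{"x":0.8,"y":-0.2,"z":2,"rx":0,"ry":0,"rz":0,"jaw":4},{"x":0,"y":0,"z":3,"rx":0,"ry":0,"rz":0,"jaw":4},{"x":0,"y":0,"z":3,"rx":0,"ry":0,"rz":0,"jaw":4},{"x":0,"y":0,"z":1.2,"rx":0,"ry":0,"rz":0,"jaw":4},{"x":0,"y":0,"z":0,"rx":0,"ry":0,"rz":0,"jaw":4}]'

```text
clock: 36.05
tool_pos: [0.4309, -0.1652, 0.1086]
eef_rot: [-0.219, 0.976, 0.0, -0.001]
contact_force: [0.1, 0.2, -0.1]
opening: 0.562
finger_force: 30.0
```

Run:
```python
from h import *
go(.4315,-.166,.086,3.591);
```

```text
t 36.05 p [ 0.4309 -0.1652  0.1086] yaw -2.6997 tilt [-0.003 -0.   ] F [ 0.1  0.2 -0.1] op 4.95 ff 30.0 q [ 0.8   0.91 -0.92  2.14  1.18  0.75  1.08]
turn [ 0.001 -0.003 -0.008] shift after turn [-0.02 -0.1   2.26] shift in current axes [-0.02 -0.1   2.26]
```

Emit:
send_rows --motion '[{"x":0,"y":-0.07,"z":0.6,"rx":0,"ry":0,"rz":-0.008,"jaw":4},{"x":0,"y":0,"z":0.6,"rx":0,"ry":0,"rz":0,"jaw":4},{"x":0,"y":0,"z":0.6,"rx":0,"ry":0,"rz":0,"jaw":4},{"x":0,"y":0,"z":0.4,"rx":0,"ry":0,"rz":0,"jaw":4},{"x":0,"y":0,"z":0,"rx":0,"ry":0,"rz":0,"jaw":4}]'

```text
clock: 36.55
tool_pos: [0.432, -0.1656, 0.0873]
eef_rot: [-0.224, 0.975, 0.0, -0.0]
contact_force: [0.2, -1.0, -0.3]
opening: 0.564
finger_force: 30.0
```

Emit:
send_rows --motion '[{"x":0,"y":0,"z":0.3,"rx":0,"ry":0,"rz":0,"jaw":4},{"x":0,"y":0,"z":0.3,"rx":0,"ry":0,"rz":0,"jaw":4},{"x":0,"y":0,"z":0.3,"rx":0,"ry":0,"rz":0,"jaw":4},{"x":0,"y":0,"z":0.3,"rx":0,"ry":0,"rz":0,"jaw":4},{"x":0,"y":0,"z":0.1,"rx":0,"ry":0,"rz":0,"jaw":4}]'

```text
clock: 37.05
tool_pos: [0.4316, -0.1655, 0.0744]
eef_rot: [-0.224, 0.975, 0.0, -0.001]
contact_force: [-0.5, -0.6, -1.6]
opening: 0.563
finger_force: 30.0
```

Emit:
send_rows --motion '[{"x":0,"y":0,"z":0.2,"rx":0,"ry":0,"rz":0,"jaw":4},{"x":0,"y":0,"z":0.2,"rx":0,"ry":0,"rz":0,"jaw":4},{"x":0,"y":0,"z":0.2,"rx":0,"ry":0,"rz":0,"jaw":4},{"x":0,"y":0,"z":0.2,"rx":0,"ry":0,"rz":0,"jaw":4},{"x":0,"y":0,"z":0,"rx":0,"ry":0,"rz":0,"jaw":4}]'

```text
clock: 37.55
tool_pos: [0.4316, -0.1655, 0.0663]
eef_rot: [-0.224, 0.975, 0.0, -0.001]
contact_force: [-2.5, 1.9, -1.9]
opening: 0.563
finger_force: 30.0
```

Emit:
send_rows --motion '[{"x":0,"y":0,"z":0.2,"rx":0,"ry":0,"rz":0,"jaw":4},{"x":0,"y":0,"z":0.2,"rx":0,"ry":0,"rz":0,"jaw":4},{"x":0,"y":0,"z":0.2,"rx":0,"ry":0,"rz":0,"jaw":4},{"x":0,"y":0,"z":0.2,"rx":0,"ry":0,"rz":0,"jaw":4},{"x":0,"y":0,"z":0,"rx":0,"ry":0,"rz":0,"jaw":4}]'

```text
clock: 38.05
tool_pos: [0.4317, -0.1655, 0.0583]
eef_rot: [-0.224, 0.975, 0.0, -0.0]
contact_force: [-4.1, 2.1, -1.2]
opening: 0.562
finger_force: 30.0
```

Emit:
send_rows --motion '[{"x":0,"y":0,"z":0,"rx":0,"ry":0,"rz":0,"jaw":5.2},{"x":0,"y":0,"z":0,"rx":0,"ry":0,"rz":0,"jaw":5.8},{"x":0,"y":0,"z":0,"rx":0,"ry":0,"rz":0,"jaw":6.4},{"x":0,"y":0,"z":0,"rx":0,"ry":0,"rz":0,"jaw":6.4},{"x":0,"y":0,"z":0,"rx":0,"ry":0,"rz":0,"jaw":6.4}]'

```text
clock: 38.55
tool_pos: [0.4326, -0.1657, 0.0588]
eef_rot: [-0.224, 0.975, -0.0, 0.0]
contact_force: [0.1, -0.6, -0.2]
opening: 0.731
finger_force: 0.0
```

Emit:
send_rows --motion '[{"x":0,"y":0,"z":-2,"rx":0,"ry":0,"rz":0,"jaw":6.4},{"x":0,"y":0,"z":-4,"rx":0,"ry":0,"rz":0,"jaw":6.4},{"x":0,"y":0,"z":-4.5,"rx":0,"ry":0,"rz":0,"jaw":6.4},{"x":0,"y":0,"z":-4.5,"rx":0,"ry":0,"rz":0,"jaw":6.4},{"x":0,"y":0,"z":-4.5,"rx":0,"ry":0,"rz":0,"jaw":6.4}]'

```text
clock: 39.05
tool_pos: [0.4318, -0.1653, 0.2556]
eef_rot: [-0.225, 0.974, -0.0, -0.0]
contact_force: [0.1, -1.5, -0.1]
opening: 0.727
finger_force: 0.0
```

Emit:
send_rows --motion '[{"x":0,"y":0,"z":-1,"rx":0,"ry":0,"rz":0.14,"jaw":3},{"x":0,"y":0,"z":-1,"rx":0,"ry":0,"rz":0.14,"jaw":0},{"x":0,"y":0,"z":0,"rx":0,"ry":0,"rz":0.14,"jaw":0},{"x":0,"y":0,"z":0,"rx":0,"ry":0,"rz":0.14,"jaw":0},{"x":0,"y":0,"z":0,"rx":0,"ry":0,"rz":0.14,"jaw":0}]'

```text
clock: 39.55
tool_pos: [0.4321, -0.1656, 0.2739]
eef_rot: [0.126, 0.992, -0.0, 0.0]
contact_force: [0.1, 0.9, -0.5]
opening: 0.296
finger_force: 0.0
```

Emit:
send_rows --motion '[{"x":0,"y":0,"z":0,"rx":0,"ry":0,"rz":0.14,"jaw":0},{"x":0,"y":0,"z":0,"rx":0,"ry":0,"rz":0.14,"jaw":0},{"x":0,"y":0,"z":0,"rx":0,"ry":0,"rz":0.14,"jaw":0},{"x":0,"y":0,"z":0,"rx":0,"ry":0,"rz":0.14,"jaw":0},{"x":0,"y":0,"z":0,"rx":0,"ry":0,"rz":0.14,"jaw":0}]'

```text
clock: 40.05
tool_pos: [0.4321, -0.1654, 0.2738]
eef_rot: [0.459, 0.889, -0.0, 0.0]
contact_force: [0.1, -0.2, -0.0]
opening: 0.001
finger_force: 0.0
```

Emit:
send_rows --motion '[{"x":0,"y":0,"z":0,"rx":0,"ry":0,"rz":0.14,"jaw":0},{"x":0,"y":0,"z":0,"rx":0,"ry":0,"rz":0.14,"jaw":0},{"x":0,"y":0,"z":0,"rx":0,"ry":0,"rz":0.14,"jaw":0},{"x":0,"y":0,"z":0,"rx":0,"ry":0,"rz":0.14,"jaw":0},{"x":0,"y":0,"z":0,"rx":0,"ry":0,"rz":0.14,"jaw":0}]'

```text
clock: 40.55
tool_pos: [0.432, -0.1654, 0.2738]
eef_rot: [0.736, 0.677, -0.0, 0.0]
contact_force: [-0.2, -0.0, 0.1]
opening: 0.003
finger_force: 0.0
```

Emit:
send_rows --motion '[{"x":0,"y":0,"z":0,"rx":0,"ry":0,"rz":0.14,"jaw":0},{"x":0,"y":0,"z":0,"rx":0,"ry":0,"rz":0.14,"jaw":0},{"x":0,"y":0,"z":0,"rx":0,"ry":0,"rz":0.14,"jaw":0},{"x":0,"y":0,"z":0,"rx":0,"ry":0,"rz":0.14,"jaw":0},{"x":0,"y":0,"z":0,"rx":0,"ry":0,"rz":0.14,"jaw":0}]'

```text
clock: 41.05
tool_pos: [0.4321, -0.1653, 0.2738]
eef_rot: [0.923, 0.384, 0.0, 0.0]
contact_force: [0.3, -0.1, -1.0]
opening: 0.005
finger_force: 0.0
```

Emit:
send_rows --motion '[{"x":0,"y":0,"z":0,"rx":0,"ry":0,"rz":0.14,"jaw":0},{"x":0,"y":0,"z":0,"rx":0,"ry":0,"rz":0.14,"jaw":0},{"x":0,"y":0,"z":0,"rx":0,"ry":0,"rz":0.14,"jaw":0},{"x":0,"y":0,"z":0,"rx":0,"ry":0,"rz":0.14,"jaw":0},{"x":0,"y":0,"z":0,"rx":0,"ry":0,"rz":0.14,"jaw":0}]'

```text
clock: 41.55
tool_pos: [0.4321, -0.1653, 0.2738]
eef_rot: [0.999, 0.044, 0.0, -0.0]
contact_force: [0.2, 0.3, 0.4]
opening: 0.004
finger_force: 0.0
```

Run:
```python
from h import *
go(.38,-.18,.30,-.04); s=snap('wrist','w8');
```

```text
t 41.55 p [ 0.4321 -0.1653  0.2738] yaw 0.0888 tilt [0. 0.] F [0.2 0.3 0.4] op 0.04 ff 0.0 q [ 0.37  0.45 -0.15  2.01  0.1   0.7  -1.33]
turn [-0.    -0.     0.129] shift after turn [-5.14  1.68 -2.62] shift in current axes [-5.32  1.01 -2.62]
```

View pics/w8.png

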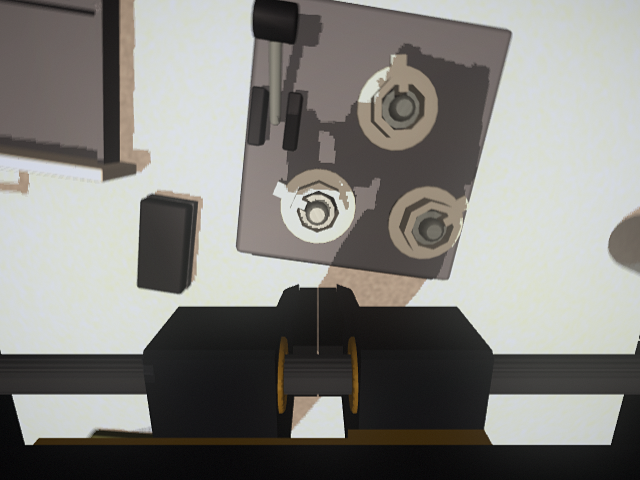

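Run:
```python
from h import *
s=load('w8')
for n,p in (('A',(.5315,-.230)),('B',(.4324,-.1655)),('C',(.4264,-.2752))):
  for z in(.039,.059):
    P=np.array([w2px(s,[p[0]+.038*np.cos(a),p[1]+.038*np.sin(a),z]) for a in np.linspace(0,6.28,200)]); print(n,z,np.round([P[:,0].min(),P[:,0].max(),P[:,1].min(),P[:,1].max()],0))
print('knob',px2w(s,276,20,.111),'blocks',px2w(s,258,90,.06),px2w(s,258,143,.06),px2w(s,293,95,.06),px2w(s,293,148,.06))
go(.63,-.13,.25,-.04)
```

```text
A 0.039 [355. 437.  63. 150.]
A 0.059 [357. 444.  58. 150.]
B 0.039 [279. 355. 168. 243.]
B 0.059 [277. 357. 170. 249.]
C 0.039 [387. 463. 184. 258.]
C 0.059 [391. 471. 187. 264.]
knob [ 0.57602711 -0.12383597  0.111     ] blocks [ 0.53348356 -0.10532362  0.06      ] [ 0.48914051 -0.10729966  0.06      ] [ 0.53209994 -0.13574339  0.06      ] [ 0.48754779 -0.13886852  0.06      ]
t 41.6 p [ 0.4321 -0.1652  0.2738] yaw 0.0839 tilt [ 0. -0.] F [-0.2  0.7 -1.4] op 0.06 ff 0.0 q [ 0.36  0.45 -0.15  2.01  0.1   0.7  -1.33]
turn [ 0.    -0.     0.124] shift after turn [19.63 -4.31  2.38] shift in current axes [20.01 -1.85  2.38]
```

Emit:
send_rows --motion '[{"x":0,"y":0,"z":0,"rx":0,"ry":0,"rz":0.124,"jaw":0},{"x":4,"y":-1,"z":0,"rx":0,"ry":0,"rz":0,"jaw":0},{"x":4,"y":-1,"z":0,"rx":0,"ry":0,"rz":0,"jaw":0},{"x":4,"y":-1,"z":0,"rx":0,"ry":0,"rz":0,"jaw":0},{"x":4,"y":-1,"z":0,"rx":0,"ry":0,"rz":0,"jaw":0}]'

```text
clock: 42.1
tool_pos: [0.5946, -0.1297, 0.2737]
eef_rot: [1.0, -0.014, -0.0, -0.0]
contact_force: [0.4, -1.1, 0.5]
opening: 0.005
finger_force: 0.0
```

Emit:
send_rows --motion '[{"x":3.1,"y":-0.8,"z":0,"rx":0,"ry":0,"rz":0,"jaw":0},{"x":0,"y":0,"z":3,"rx":0,"ry":0,"rz":0,"jaw":0},{"x":0,"y":0,"z":3,"rx":0,"ry":0,"rz":0,"jaw":0},{"x":0,"y":0,"z":3,"rx":0,"ry":0,"rz":0,"jaw":0},{"x":0,"y":0,"z":3,"rx":0,"ry":0,"rz":0,"jaw":0}]'

```text
clock: 42.6
tool_pos: [0.6244, -0.123, 0.1525]
eef_rot: [1.0, -0.014, -0.0, -0.0]
contact_force: [0.1, 0.0, -0.1]
opening: 0.005
finger_force: 0.0
```

Emit:
send_rows --motion '[{"x":0,"y":0,"z":2,"rx":0,"ry":0,"rz":0,"jaw":0},{"x":0,"y":0,"z":1.5,"rx":0,"ry":0,"rz":0,"jaw":0},{"x":0,"y":0,"z":0.7,"rx":0,"ry":0,"rz":0,"jaw":0},{"x":0,"y":0,"z":0,"rx":0,"ry":0,"rz":0,"jaw":0},{"x":0,"y":0,"z":0,"rx":0,"ry":0,"rz":0,"jaw":0}]'

```text
clock: 43.1
tool_pos: [0.6252, -0.1234, 0.1126]
eef_rot: [1.0, -0.015, 0.001, 0.0]
contact_force: [1.2, -0.4, -0.4]
opening: 0.003
finger_force: 0.0
```

Emit:
send_rows --motion '[{"x":-0.5,"y":0,"z":0,"rx":0,"ry":0,"rz":0,"jaw":0},{"x":-0.5,"y":0,"z":0,"rx":0,"ry":0,"rz":0,"jaw":0},{"x":-0.5,"y":0,"z":0,"rx":0,"ry":0,"rz":0,"jaw":0},{"x":-0.5,"y":0,"z":0,"rx":0,"ry":0,"rz":0,"jaw":0},{"x":-0.5,"y":0,"z":0,"rx":0,"ry":0,"rz":0,"jaw":0}]'

```text
clock: 43.6
tool_pos: [0.5991, -0.1226, 0.1119]
eef_rot: [1.0, -0.015, 0.0, 0.0]
contact_force: [1.8, 0.9, 0.6]
opening: 0.001
finger_force: 2.5
```

Emit:
send_rows --motion '[{"x":-1,"y":0,"z":0,"rx":0,"ry":0,"rz":0,"jaw":0},{"x":-1,"y":0,"z":0,"rx":0,"ry":0,"rz":0,"jaw":0},{"x":-1,"y":0,"z":0,"rx":0,"ry":0,"rz":0,"jaw":0},{"x":-0.5,"y":0,"z":0,"rx":0,"ry":0,"rz":0,"jaw":0},{"x":0,"y":0,"z":0,"rx":0,"ry":0,"rz":0,"jaw":0}]'

```text
clock: 44.1
tool_pos: [0.5647, -0.1217, 0.1124]
eef_rot: [1.0, -0.015, 0.001, 0.0]
contact_force: [0.7, -0.2, 1.1]
opening: 0.004
finger_force: 1.1
```

Emit:
send_rows --motion '[{"x":-0.6,"y":0,"z":0,"rx":0,"ry":0,"rz":0,"jaw":0},{"x":-0.6,"y":0,"z":0,"rx":0,"ry":0,"rz":0,"jaw":0},{"x":-0.6,"y":0,"z":0,"rx":0,"ry":0,"rz":0,"jaw":0},{"x":-0.6,"y":0,"z":0,"rx":0,"ry":0,"rz":0,"jaw":0},{"x":-0.5,"y":0,"z":0,"rx":0,"ry":0,"rz":0,"jaw":0}]'

```text
clock: 44.6
tool_pos: [0.5344, -0.1206, 0.1114]
eef_rot: [1.0, -0.015, -0.001, -0.0]
contact_force: [0.9, 0.2, 1.4]
opening: 0.004
finger_force: 0.7
```

Emit:
send_rows --motion '[{"x":0,"y":0,"z":0,"rx":0,"ry":0,"rz":0,"jaw":0},{"x":1,"y":0,"z":0,"rx":0,"ry":0,"rz":0,"jaw":0},{"x":2,"y":0,"z":0,"rx":0,"ry":0,"rz":0,"jaw":0},{"x":2,"y":0,"z":-2,"rx":0,"ry":0,"rz":0,"jaw":0},{"x":0,"y":0,"z":-4,"rx":0,"ry":0,"rz":0,"jaw":0}]'

```text
clock: 45.1
tool_pos: [0.587, -0.1214, 0.17]
eef_rot: [1.0, -0.015, -0.001, -0.001]
contact_force: [0.1, -0.4, 0.7]
opening: 0.005
finger_force: 0.0
```

Emit:
send_rows --motion '[{"x":0,"y":0,"z":-4,"rx":0,"ry":0,"rz":0,"jaw":0},{"x":0,"y":0,"z":-4,"rx":0,"ry":0,"rz":0,"jaw":0},{"x":-3,"y":0,"z":-4,"rx":0,"ry":0,"rz":0,"jaw":0},{"x":-4,"y":0,"z":0,"rx":0,"ry":0,"rz":0,"jaw":0},{"x":-4,"y":0,"z":0,"rx":0,"ry":0,"rz":0,"jaw":0}]'

```text
clock: 45.6
tool_pos: [0.4757, -0.1188, 0.293]
eef_rot: [1.0, -0.015, 0.002, 0.0]
contact_force: [-0.1, -0.7, 0.3]
opening: 0.004
finger_force: 0.0
```

Emit:
send_rows --motion '[{"x":-4,"y":0,"z":0,"rx":0,"ry":0,"rz":0,"jaw":0},{"x":-2,"y":0,"z":0,"rx":0,"ry":0,"rz":0,"jaw":0},{"x":0,"y":0,"z":0,"rx":0,"ry":0,"rz":0,"jaw":0},{"x":0,"y":0,"z":0,"rx":0,"ry":0,"rz":0,"jaw":0},{"x":0,"y":0,"z":0,"rx":0,"ry":0,"rz":0,"jaw":0}]'

```text
clock: 46.1
tool_pos: [0.4176, -0.117, 0.2918]
eef_rot: [1.0, -0.015, 0.001, 0.0]
contact_force: [0.3, -0.5, -0.5]
opening: 0.003
finger_force: 0.0
```

Run:
```python
from h import *
st(); s=snap('wrist','w9'); snap('side','s9')
a=load('w9')['img'][:,:,::-1]; b=load('s9')['img'][200:300,280:410,::-1]
o=np.zeros((600,800,3),np.uint8); o[:320,:640]=a[:320]; o[320:600,:364]=cv2.resize(b,(364,280),interpolation=cv2.INTER_CUBIC); cv2.imwrite('pics/c9.png',o)
for th in(-.12,0,.12):
  k=np.array([.511,-.122,.048])+.09*np.array([np.sin(th),0,np.cos(th)]); print(th,w2px(s,k),[ (np.array(w2px(load('s9'),k))-[280,200])*2.8+[0,320]])
```

```text
t 46.1 p [ 0.4176 -0.117   0.2918] yaw -0.0297 tilt [ 0.002 -0.   ] F [ 0.3 -0.5 -0.5] op 0.02 ff 0.0 q [ 0.25  0.38 -0.12  2.06  0.07  0.71 -1.51]
-0.12 (np.float64(319.97357106768845), np.float64(116.0730846421404)) [array([180.91089317, 394.47335121])]
0 (np.float64(319.55005516150953), np.float64(100.32201032570322)) [array([171.00421662, 392.67039486])]
0.12 (np.float64(319.1074351985491), np.float64(84.38332812181238)) [array([161.09705597, 391.92739802])]
```

View pics/c9.png

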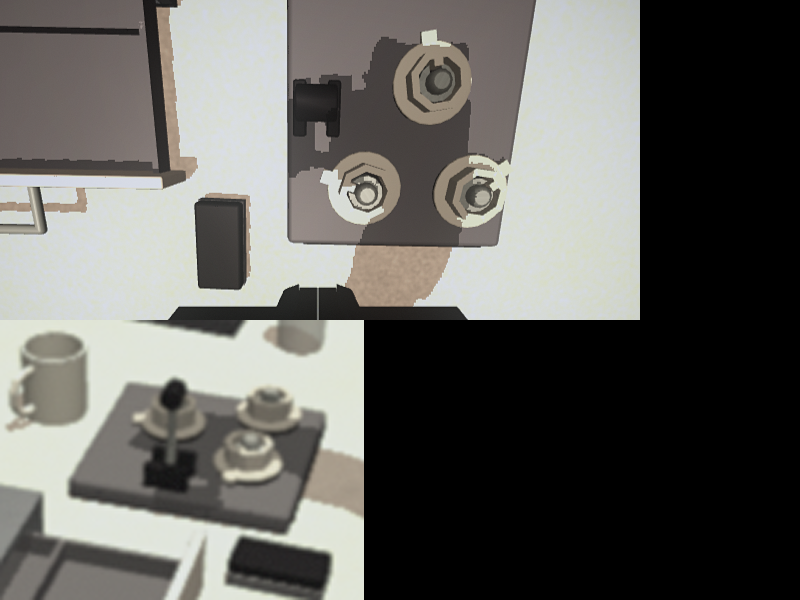

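Emit:
send_rows --motion '[{"x":-0.6,"y":-3.2,"z":0,"rx":0,"ry":0,"rz":0,"jaw":0},{"x":-0.6,"y":-3.2,"z":0,"rx":0,"ry":0,"rz":0,"jaw":0},{"x":-0.6,"y":-3.2,"z":0,"rx":0,"ry":0,"rz":0,"jaw":0},{"x":-0.6,"y":-3.2,"z":0,"rx":0,"ry":0,"rz":0,"jaw":0},{"x":-0.6,"y":-3.2,"z":0,"rx":0,"ry":0,"rz":0,"jaw":0}]'

```text
clock: 46.7
tool_pos: [0.391, 0.0454, 0.2916]
eef_rot: [1.0, -0.015, 0.0, -0.0]
contact_force: [0.4, 0.9, -0.1]
opening: 0.004
finger_force: 0.0
```

Emit:
send_rows --motion '[{"x":-0.6,"y":-3.2,"z":0,"rx":0,"ry":0,"rz":0,"jaw":0},{"x":-0.6,"y":-3.2,"z":0,"rx":0,"ry":0,"rz":0,"jaw":0},{"x":-0.6,"y":-3.2,"z":0,"rx":0,"ry":0,"rz":0,"jaw":0},{"x":-0.6,"y":-3.2,"z":0,"rx":0,"ry":0,"rz":0,"jaw":0},{"x":-0.6,"y":-3.2,"z":0,"rx":0,"ry":0,"rz":0.015,"jaw":0}]'

```text
clock: 47.2
tool_pos: [0.3656, 0.2066, 0.2916]
eef_rot: [1.0, -0.023, 0.0, -0.0]
contact_force: [-0.1, -0.7, 0.2]
opening: 0.004
finger_force: 0.0
```

Emit:
send_rows --motion '[{"x":0,"y":0,"z":3,"rx":0,"ry":0,"rz":0,"jaw":0},{"x":0,"y":0,"z":3,"rx":0,"ry":0,"rz":0,"jaw":0},{"x":0,"y":0,"z":3,"rx":0,"ry":0,"rz":0,"jaw":0},{"x":0,"y":0,"z":3,"rx":0,"ry":0,"rz":0,"jaw":0},{"x":0,"y":0,"z":3,"rx":0,"ry":0,"rz":0,"jaw":0}]'

```text
clock: 47.7
tool_pos: [0.3661, 0.2056, 0.1403]
eef_rot: [1.0, -0.022, 0.0, -0.0]
contact_force: [-0.1, -0.0, -0.4]
opening: 0.006
finger_force: 0.0
```

Run:
```python
from h import *
go(.37,.207,.056,-.045)
```

```text
t 47.7 p [0.3661 0.2056 0.1403] yaw -0.0447 tilt [0.001 0.001] F [-0.1 -0.  -0.4] op 0.05 ff 0.0 q [-0.58  0.66 -0.06  2.27  0.17  0.22 -2.42]
turn [-0.001 -0.001  0.   ] shift after turn [ 0.38 -0.16  8.43] shift in current axes [ 0.37 -0.16  8.43]
```

Emit:
send_rows --motion '[{"x":0.6,"y":0,"z":2,"rx":0,"ry":0,"rz":0,"jaw":0},{"x":0,"y":0,"z":2,"rx":0,"ry":0,"rz":0,"jaw":0},{"x":0,"y":0,"z":2,"rx":0,"ry":0,"rz":0,"jaw":0},{"x":0,"y":0,"z":1.5,"rx":0,"ry":0,"rz":0,"jaw":0},{"x":0,"y":0,"z":0.7,"rx":0,"ry":0,"rz":0,"jaw":0}]'

```text
clock: 48.2
tool_pos: [0.3758, 0.2072, 0.0622]
eef_rot: [1.0, -0.02, -0.004, 0.003]
contact_force: [-0.3, -0.1, 0.6]
opening: -0.0
finger_force: 0.0
```

Run:
```python
from h import *
st()
```

```text
t 48.2 p [0.3758 0.2072 0.0622] yaw -0.0406 tilt [-0.009 -0.005] F [-0.3 -0.1  0.6] op -0.0 ff 0.0 q [-0.59  0.84 -0.03  2.27  0.43  0.04 -2.66]
```

Emit:
send_rows --motion '[{"x":0.4,"y":0,"z":0,"rx":0,"ry":0,"rz":-0.03,"jaw":0},{"x":0.4,"y":0,"z":0.2,"rx":0,"ry":0,"rz":-0.03,"jaw":0},{"x":0.4,"y":0,"z":0.2,"rx":0,"ry":0,"rz":0,"jaw":0},{"x":0.5,"y":0,"z":0.2,"rx":0,"ry":0,"rz":0,"jaw":0},{"x":0.5,"y":0,"z":0,"rx":0,"ry":0,"rz":0,"jaw":0}]'

```text
clock: 48.7
tool_pos: [0.3972, 0.2062, 0.0579]
eef_rot: [1.0, 0.007, -0.004, 0.002]
contact_force: [-1.9, 0.9, 0.2]
opening: 0.006
finger_force: 0.9
```

Run:
```python
from h import *
st()
```

```text
t 48.7 p [0.3972 0.2062 0.0579] yaw 0.0144 tilt [-0.009 -0.005] F [-1.9  0.9  0.2] op 0.05 ff 0.9 q [-0.55  0.85 -0.06  2.22  0.47  0.09 -2.61]
```

Emit:
send_rows --motion '[{"x":1,"y":0.05,"z":0,"rx":0,"ry":0,"rz":0,"jaw":0},{"x":1.2,"y":0.05,"z":0,"rx":0,"ry":0,"rz":0,"jaw":0},{"x":1.2,"y":0.05,"z":0,"rx":0,"ry":0,"rz":0,"jaw":0},{"x":1.2,"y":0.05,"z":0,"rx":0,"ry":0,"rz":0,"jaw":0},{"x":1.2,"y":0.05,"z":0,"rx":0,"ry":0,"rz":0,"jaw":0}]'

```text
clock: 49.2
tool_pos: [0.4561, 0.2038, 0.0576]
eef_rot: [1.0, 0.007, -0.004, 0.003]
contact_force: [-1.5, -0.9, 0.9]
opening: 0.007
finger_force: 1.0
```

Emit:
send_rows --motion '[{"x":1.2,"y":0.05,"z":0,"rx":0,"ry":0,"rz":0,"jaw":0},{"x":1.2,"y":0.05,"z":0,"rx":0,"ry":0,"rz":0,"jaw":0},{"x":1.2,"y":0.05,"z":0,"rx":0,"ry":0,"rz":0,"jaw":0},{"x":1.2,"y":0.05,"z":0,"rx":0,"ry":0,"rz":0,"jaw":0},{"x":1.2,"y":0.05,"z":0,"rx":0,"ry":0,"rz":0,"jaw":0}]'

```text
clock: 49.7
tool_pos: [0.516, 0.2018, 0.0571]
eef_rot: [1.0, 0.007, -0.004, 0.003]
contact_force: [-1.7, -0.8, 0.9]
opening: 0.003
finger_force: 1.0
```

Emit:
send_rows --motion '[{"x":0.8,"y":0.05,"z":0,"rx":0,"ry":0,"rz":0,"jaw":0},{"x":0.6,"y":0.05,"z":0,"rx":0,"ry":0,"rz":0,"jaw":0},{"x":0.5,"y":0,"z":0,"rx":0,"ry":0,"rz":0,"jaw":0},{"x":0.4,"y":0,"z":0,"rx":0,"ry":0,"rz":0,"jaw":0},{"x":0.3,"y":0,"z":0,"rx":0,"ry":0,"rz":0,"jaw":0}]'

```text
clock: 50.2
tool_pos: [0.5415, 0.2026, 0.0568]
eef_rot: [1.0, 0.008, -0.004, 0.002]
contact_force: [-2.1, -1.5, 0.3]
opening: 0.002
finger_force: 0.8
```

Emit:
send_rows --motion '[{"x":0.3,"y":0,"z":0,"rx":0,"ry":0,"rz":0,"jaw":0},{"x":0.3,"y":0,"z":0,"rx":0,"ry":0,"rz":0,"jaw":0},{"x":0.2,"y":0,"z":0,"rx":0,"ry":0,"rz":0,"jaw":0},{"x":0.2,"y":0,"z":0,"rx":0,"ry":0,"rz":0,"jaw":0},{"x":0,"y":0,"z":0,"rx":0,"ry":0,"rz":0,"jaw":0}]'

```text
clock: 50.7
tool_pos: [0.5503, 0.2028, 0.0566]
eef_rot: [1.0, 0.008, -0.005, 0.002]
contact_force: [-4.5, -1.0, 1.4]
opening: 0.006
finger_force: 2.2
```

Creep to the stop, then retreat and rise.

Emit:
send_rows --motion '[{"x":0.2,"y":0,"z":0,"rx":0,"ry":0,"rz":0,"jaw":0},{"x":0.2,"y":0,"z":0,"rx":0,"ry":0,"rz":0,"jaw":0},{"x":0.2,"y":0,"z":0,"rx":0,"ry":0,"rz":0,"jaw":0},{"x":0,"y":0,"z":0,"rx":0,"ry":0,"rz":0,"jaw":0},{"x":0,"y":0,"z":0,"rx":0,"ry":0,"rz":0,"jaw":0}]'

```text
clock: 51.2
tool_pos: [0.5507, 0.2027, 0.0564]
eef_rot: [1.0, 0.008, -0.01, 0.004]
contact_force: [-15.0, -1.3, 11.2]
opening: 0.003
finger_force: 7.8
```

Emit:
send_rows --motion '[{"x":-1.5,"y":0,"z":0,"rx":0,"ry":0,"rz":0,"jaw":0},{"x":-2,"y":0,"z":0,"rx":0,"ry":0,"rz":0,"jaw":0},{"x":-2,"y":0,"z":-2,"rx":0,"ry":0,"rz":0,"jaw":0},{"x":0,"y":0,"z":-4,"rx":0,"ry":0,"rz":0,"jaw":0},{"x":0,"y":0,"z":-4,"rx":0,"ry":0,"rz":0,"jaw":0}]'

```text
clock: 51.7
tool_pos: [0.5033, 0.2034, 0.1582]
eef_rot: [1.0, 0.008, -0.004, 0.002]
contact_force: [1.2, -0.2, 0.7]
opening: 0.008
finger_force: 0.0
```

Emit:
send_rows --motion '[{"x":0,"y":0,"z":-4,"rx":0,"ry":0,"rz":0,"jaw":0},{"x":0,"y":0,"z":-4,"rx":0,"ry":0,"rz":0,"jaw":0},{"x":0,"y":0,"z":-2,"rx":0,"ry":0,"rz":0,"jaw":0},{"x":0,"y":0,"z":0,"rx":0,"ry":0,"rz":0,"jaw":0},{"x":0,"y":0,"z":0,"rx":0,"ry":0,"rz":0,"jaw":0}]'

```text
clock: 52.2
tool_pos: [0.5047, 0.2032, 0.2573]
eef_rot: [1.0, 0.007, -0.003, 0.002]
contact_force: [0.8, -0.1, 0.2]
opening: 0.005
finger_force: 0.0
```

Run:
```python
from h import *
st(); snap('top','t10'); snap('side','s10'); snap('wrist','w10')
b=load('s10')['img'][:,:,::-1]; t=load('t10')['img'][100:340,160:460,::-1]
o=np.zeros((600,800,3),np.uint8); o[:360,:480]=b[190:430,130:450].repeat(1,0) if 0 else cv2.resize(b[190:430,130:450],(480,360)); o[360:600,:320]=cv2.resize(t,(320,240)); 
o[360:600,330:650]=cv2.resize(load('w10')['img'][:,:,::-1],(320,240)); o[:300,490:790]=cv2.resize(b[205:275,305:375],(300,300),interpolation=cv2.INTER_CUBIC)
cv2.imwrite('pics/c10.png',o)
```

```text
t 52.2 p [0.5047 0.2032 0.2573] yaw 0.0148 tilt [-0.006 -0.003] F [ 0.8 -0.1  0.2] op 0.04 ff 0.0 q [-0.22  0.59 -0.4   1.79  0.3   0.83 -2.33]
```

View pics/c10.png

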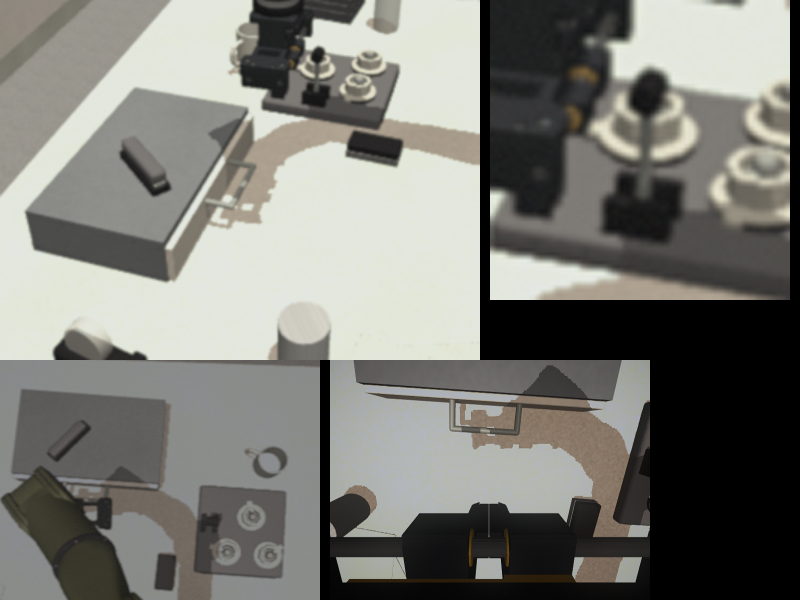

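The drawer is shut, the lever is upright, all three spools are seated and the robot is clear of everything, so I'm handing in.

```bash
python3 -c "
from plant import *
print(finish_job())"
```

```text
the job is handed in; nothing more can be done
None
```

I handed the job in at 52 s; no verdict came back, but my last pictures showed all three spools home on their spindles, the lever upright, the drawer shut and the bystanders untouched.

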